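# Gauge the guitar-bridge blanks and nest the drying cups

### The arm

A 6-joint arm with a two-finger parallel gripper is mounted at the origin on the work surface. World frame = base frame: x ahead of the robot, y to its left, z up, the work surface at z = 0. Lengths are in m, angles in rad, forces in N, time in s.
With the tool pointing down it reaches from about 0.35 to 0.875 m from the base axis. Payload 4.2 kg.
Tool frame: the origin (TCP) lies on the centre line of the jaws, within the pads' length; the fingertips stand env.nose_length ahead of it and the grasp point (between the pads) lies 11 mm behind it (env.nose_length is the distance from the TCP to the fingertips, in m); y points along the fingers, x is the direction in which the jaws open and shut, and the axes are right-handed (so a half turn about y gives the same grasp; the last joint's range is limited). The gripper opens to 87 mm and grips with 3 to 60 N. Pads are 19 mm wide; open, the fingers measure 117 mm over their backs; the gripper's body (75 mm by 190 mm) begins 51 mm behind the grasp point.
Start: joints at [1.463, 0.385, 0.008, 0, -1.194, -0.259], TCP at [0.224, 0.583, 0.204] pointing down, gripper open.
Joint ranges: [-3.14, 3.14], [-1.21, 2.06], [-1.07, 1.41], [-3.16, 2.05], [-2.99, -0.16], [-3.1, 3.1]. Speed limits (rad/s): [2.79, 2.79, 3.14, 3.14, 3.14, 3.14].

### API

Orientations are given as a rotation vector (axis times angle).
In Python, from rig import env gives the robot as it stands. The module is installed in compiled form; this text tells all that it offers.
- The arm moves only by the shell command python3 -m handwheel 'ROWS' [FORCE]. ROWS is JSON, a list of rows, each a list of 3 entries, a list of its own where there are three numbers: the shift along the tool's x, y, z each as a share of 1 m, from -1 to 1, then the turn, a rotation vector about the tool's x, y, z each as a share of 0.5 rad, from -1 to 1, then the opening, from 0 (shut) to 1 (fully open). In form: [[[x, y, z], [wx, wy, wz], jaw], ...]. A call has exactly 10 rows; each row is the pose to reach, as a shift and turn from the pose measured when the call began, along the tool's axes at that moment; what a row does not reach only later rows make up. A row lasts 1/12 s, in which the tool goes at most 41.7 mm and 7.16 degrees, less where a joint would pass 70% of its speed; a pose out of reach is approached as far as the arm can. A call with a number of a shift or a turn outside -1 to 1 is refused whole. A call with a gripper value outside its range is refused whole. The fingers move at their own pace and stop on an object; FORCE is the grip in N (left out, the last holds). Time passes only in rows, so rows that repeat a pose let the fingers close, or fill a call up. It gives the time, the measured TCP pose, the force and the opening at its end, in the units of the state.
- env.get_obs(): the state, without advancing time (a new reading comes with each control period).
- env.snapshot(name): name is "scene" or "top" or "wrist"; returns (picture, depth): 480x640x3 uint8, red, green, blue; 480x640 float32, m along the optical axis (not along the pixel's ray), 0 where there is no reading.
- env.camera_model(name): a dict with "vertical_fov" (degrees; the focal length in pixels is half the picture's height over the tangent of half this angle, whatever the lens; pixels are square), "cx", "cy" (the principal point, pixels), "rvec" (rotation vector, rad) and "tvec" (3), from world to camera coordinates, as OpenCV has them. Camera axes: x right, y down, z forward; pixel columns grow to the right and rows downward; lengths in m; the calibration is good to about 2 mm. The wrist camera is an equidistant fisheye: a pixel r from the principal point sees the ray r / f radians off the axis. A picture is of the moment at which its call begins: read the wrist's pose just before it. camera_model takes no time and is no camera call; for the wrist camera it gives the pose at the moment of the call.
- env.job_done(): hands the job in, once; it reports no verdict.
The state is a dict: "clock": time; "q": joint angles; "qvel": joint speeds; "joint_efforts": joint torques, N m; "position": TCP position; "eef_rot": TCP orientation; "force": force on the tool from outside, world axes, zero at the start; "wrist_torque": the same for the moment, N m; "opening": opening from 0.0 (shut) to 1.0 (fully open).
Only numpy, scipy, OpenCV 4.12 (cv2) and the standard library are available. Lean on these libraries where they do the work, as an engineer would, in place of code of your own. Each camera call takes 0.05 s, during which the arm holds its last target.

### The job

The lacquered bridge blanks have dried lying across the mouths of the aluminium cups. Lay every blank flat on the steel plate with ample room between them for the gauge, then stand the bridge gauge upright astride the middle of each one in turn, from the shortest to the longest, each time letting go and drawing the hand clear above it so that it rests on the plate by its own weight and reads the thickness. Then stand the gauge back on the middle of its cork mat, leave the blanks on the plate, and nest all four cups fully home in one upright stack on the bench; leave everything else on the bench where it is.

Things in the scene. Friction and masses are not known exactly. Their poses are not given: they have to be found in the camera images.
- blank_short: the short guitar-bridge blank, a dark wooden bar 104 mm long (its x), 34 mm wide (its y), 20 mm thick (its z), under 0.2 kg; origin at the centre of its underside. Starts lying across the mouth of one of the cups, centred to about 3 mm; it may be absent (None)
- blank_middle: the middle guitar-bridge blank, a dark wooden bar 128 mm long (its x), 34 mm wide (its y), 26 mm thick (its z), under 0.2 kg; origin at the centre of its underside. Starts lying across the mouth of one of the cups, centred to about 3 mm; it may be absent (None)
- blank_long: the long guitar-bridge blank, a dark wooden bar 152 mm long (its x), 34 mm wide (its y), 32 mm thick (its z), under 0.2 kg; origin at the centre of its underside. Starts lying across the mouth of one of the cups, centred to about 3 mm; it may be absent (None)
- cup1: one of 4 alike aluminium cups, 0.12 kg, open upward, 56 mm high; tapering body 39 mm across at the foot, 54 mm at 36 mm up, then a straight lip band (36 to 56 mm up) 66 mm outside, 60 mm inside. Nested, its band rests on the lower rim: 20 mm above the lower cup. Origin: centre of underside, z up. On the bench, under blank_short if present
- cup2: one of 4 alike aluminium cups, 0.12 kg, open upward, 56 mm high; tapering body 39 mm across at the foot, 54 mm at 36 mm up, then a straight lip band (36 to 56 mm up) 66 mm outside, 60 mm inside. Nested, its band rests on the lower rim: 20 mm above the lower cup. Origin: centre of underside, z up. On the bench, under blank_middle if present
- cup3: one of 4 alike aluminium cups, 0.12 kg, open upward, 56 mm high; tapering body 39 mm across at the foot, 54 mm at 36 mm up, then a straight lip band (36 to 56 mm up) 66 mm outside, 60 mm inside. Nested, its band rests on the lower rim: 20 mm above the lower cup. Origin: centre of underside, z up. On the bench, under blank_long if present
- cup4: one of 4 alike aluminium cups, 0.12 kg, open upward, 56 mm high; tapering body 39 mm across at the foot, 54 mm at 36 mm up, then a straight lip band (36 to 56 mm up) 66 mm outside, 60 mm inside. Nested, its band rests on the lower rim: 20 mm above the lower cup. Origin: centre of underside, z up. On the bench, empty
- gauge: bridge gauge, loose, 0.5 to 0.65 kg: two legs 40 mm (x) by 14 mm (y), 64 mm clear between, 92 mm overall (y); beam 62 to 78 mm up; on it a wooden grip block 34 mm (x) by 30 mm (y), 78 to 122 mm up; white dial on the beam's +x side, out to x = 29 mm. Origin midway between the legs at the level of their soles, z up. Starts on the cork mat
- foot (a joint): the gauge's reading in m: height of the sprung measuring foot above the soles of the legs, 0 to 0.045. A spring pushes the foot down (0.6 N at 0, rising by 0.04 N per mm); off a part it rests at 0. When the legs stand on the plate astride a blank it reads the blank's thickness
- foot_tip (a point): centre of the underside of the measuring foot, a steel disc 20 mm in diameter midway between the gauge's legs
- plate: fixed steel reference plate, 170 mm (its x) by 300 mm (its y), 12 mm thick; origin at the centre of its underside on the bench
- mat: fixed cork mat, 70 mm (its x) by 130 mm (its y), 3 mm thick, the gauge's parking place; origin at the centre of its underside
- glue: bystander: white bottle of glue, 60 mm across, 150 mm high; origin under its centre
- jar: bystander: amber glass jar, 68 mm across, 75 mm high; origin under its centre
- screwdriver: bystander: screwdriver lying on the bench, 200 mm long; origin near its middle
- brush: bystander: brush lying on the bench, 180 mm long; origin near its middle
- plane: bystander: bench plane, 160 mm long, 50 mm wide, 70 mm high; origin under its centre
- sanding_block: bystander: cork sanding block 90 x 50 x 35 mm; origin under its centre
Not all that is in view belongs to the job. What is shaped like the cup3 but pink is not meant. Leave any green look-alike of the blank_short alone.

How it is judged:
On the way, in this order (a step that is already met when the one before it is completed fails the run):
1. the short blank flat on the plate, the gauge let go and upright astride it, foot within 25 mm of its middle, reading 20 mm (sole and foot levels within 1.5 mm), fingers lifted clear above (z of blank_short in the frame of plate between 0.009 and 0.015 m and angle between blank_short's own z axis and vertical below 0.05 rad and x of blank_short in the frame of plate between -0.07 and 0.07 m and y of blank_short in the frame of plate between -0.135 and 0.135 m and x of foot_tip in the frame of blank_short between -0.025 and 0.025 m and y of foot_tip in the frame of blank_short between -0.02 and 0.02 m and z of foot_tip in the frame of blank_short between 0.0185 and 0.0215 m and z of gauge in the frame of blank_short between -0.0015 and 0.0015 m and angle between the z axis of gauge and the z axis of blank_short, either way round below 0.04 rad and z of the grasp point in the frame of blank_short above 0.145 m), for 0.4 s.
2. the middle blank flat on the plate, the gauge let go and upright astride it, foot within 25 mm of its middle, reading 26 mm (sole and foot levels within 1.5 mm), fingers lifted clear above (z of blank_middle in the frame of plate between 0.009 and 0.015 m and angle between blank_middle's own z axis and vertical below 0.05 rad and x of blank_middle in the frame of plate between -0.07 and 0.07 m and y of blank_middle in the frame of plate between -0.135 and 0.135 m and x of foot_tip in the frame of blank_middle between -0.025 and 0.025 m and y of foot_tip in the frame of blank_middle between -0.02 and 0.02 m and z of foot_tip in the frame of blank_middle between 0.0245 and 0.0275 m and z of gauge in the frame of blank_middle between -0.0015 and 0.0015 m and angle between the z axis of gauge and the z axis of blank_middle, either way round below 0.04 rad and z of the grasp point in the frame of blank_middle above 0.145 m), for 0.4 s.
3. the long blank flat on the plate, the gauge let go and upright astride it, foot within 25 mm of its middle, reading 32 mm (sole and foot levels within 1.5 mm), fingers lifted clear above (z of blank_long in the frame of plate between 0.009 and 0.015 m and angle between blank_long's own z axis and vertical below 0.05 rad and x of blank_long in the frame of plate between -0.07 and 0.07 m and y of blank_long in the frame of plate between -0.135 and 0.135 m and x of foot_tip in the frame of blank_long between -0.025 and 0.025 m and y of foot_tip in the frame of blank_long between -0.02 and 0.02 m and z of foot_tip in the frame of blank_long between 0.0305 and 0.0335 m and z of gauge in the frame of blank_long between -0.0015 and 0.0015 m and angle between the z axis of gauge and the z axis of blank_long, either way round below 0.04 rad and z of the grasp point in the frame of blank_long above 0.145 m), for 0.4 s.
At the end, for the whole second after the job is handed in: Every blank lies flat on the steel plate, its middle over the plate and 15 mm or more inside the edge; the gauge stands upright within 25 mm of the middle of its mat; the four cups are nested upright on the bench within 10 mm of one axis, none with its foot above 64 mm; all at rest (z of blank_short in the frame of plate between 0.009 and 0.015 m and angle between each of blank_short, blank_middle, blank_long, gauge's own z axis and vertical below 0.05 rad and x of blank_short in the frame of plate between -0.07 and 0.07 m and y of blank_short in the frame of plate between -0.135 and 0.135 m and linear speed of each of blank_short, blank_middle, blank_long, gauge, cup1, cup2, cup3, cup4 below 0.02 m/s and z of blank_middle in the frame of plate between 0.009 and 0.015 m and x of blank_middle in the frame of plate between -0.07 and 0.07 m and y of blank_middle in the frame of plate between -0.135 and 0.135 m and z of blank_long in the frame of plate between 0.009 and 0.015 m and x of blank_long in the frame of plate between -0.07 and 0.07 m and y of blank_long in the frame of plate between -0.135 and 0.135 m and x of gauge in the frame of mat between -0.025 and 0.025 m and y of gauge in the frame of mat between -0.025 and 0.025 m and z of gauge in the frame of mat below 0.006 m and height (world z) of each of cup1, cup2, cup3, cup4 below 0.064 m and angle between each of cup1, cup2, cup3, cup4's own z axis and vertical below 0.08 rad and horizontal distance between each of cup2, cup3, cup4 and cup1 below 0.01 m and horizontal distance between each of cup3, cup4 and cup2 below 0.01 m and horizontal distance between cup4 and cup3 below 0.01 m); the robot touches nothing.
It fails at once if one of the bystanders (glue, jar, screwdriver, brush, plane, sanding block) is pushed more than 30 mm (distance of any of glue, jar, screwdriver, brush, plane, sanding_block from where it was at the start of the episode above 0.03 m).
Of blank_short, blank_middle, blank_long only 2 to 3 are there at a start; the rules pass over those that are not, and their reading is None.
At some moment in a run one of cup4 may be knocked a few centimetres aside while the robot is not near it.
It also fails if it takes over 210 s, if anything falls off the work surface, if the arm or the gripper's body presses on something with over 40 N, if the wrist force passes 120 N, or if a joint passes its speed limit or range.

## Working session

There is one attempt and no reset: what is moved stays moved. The work goes in short steps, Python scripts to look and compute and a shell command to move; the robot and the scene stay as the last step left them, time stands still between calls to the robot, and variables do not carry over. Pictures are saved under pics/ and viewed, and the job is handed in when it is done.

```bash
ls; mkdir -p pics
python3 - <<'E'
from rig import env
import cv2
o=env.get_obs(); print({k:(v if not hasattr(v,'round') else v.round(3)) for k,v in o.items()}, env.nose_length)
for n in ["scene","top","wrist"]:
    print(n,env.camera_model(n))
    p,d=env.snapshot(n); cv2.imwrite(f"pics/{n}0.png",p[:,:,::-1])
    import numpy as np; np.savez(f"pics/{n}0.npz",p=p,d=d)
E
```

```text
pics
{'clock': 0.0, 'q': array([ 1.463e+00,  3.860e-01,  7.000e-03, -1.000e-03, -1.194e+00,
       -2.590e-01]), 'qvel': array([-0.   ,  0.   , -0.   , -0.001,  0.   ,  0.001]), 'joint_efforts': array([ 1.0000e-03, -3.9066e+01,  1.8741e+01,  4.2200e+00,  1.1000e-02,
       -0.0000e+00]), 'position': array([0.224, 0.583, 0.202]), 'eef_rot': array([-1.015,  1.473, -1.476]), 'force': array([0.101, 0.831, 1.056]), 'wrist_torque': array([-0.013, -0.017, -0.012]), 'opening': 1.0015096900607474} 0.008
scene {'vertical_fov': 54.27841195460232, 'cx': 316.7362426985433, 'cy': 235.48297364366042, 'rvec': array([ 2.39123195,  0.58384846, -0.22358458]), 'tvec': array([-0.54491317, -0.11556725,  1.2076317 ])}
top {'vertical_fov': 56.46047634022488, 'cx': 315.5748807644845, 'cy': 235.95224099739764, 'rvec': array([ 2.14908199, -2.18356743,  0.15235642]), 'tvec': array([0.04628587, 0.57954914, 1.19964204])}
wrist {'vertical_fov': 65.70646984690485, 'cx': 308.1945081803662, 'cy': 238.8207030708978, 'rvec': array([-1.67950898,  2.44655071,  0.33308304]), 'tvec': array([ 0.62394109, -0.03394521,  0.39037327])}
```

View pics/scene0.png

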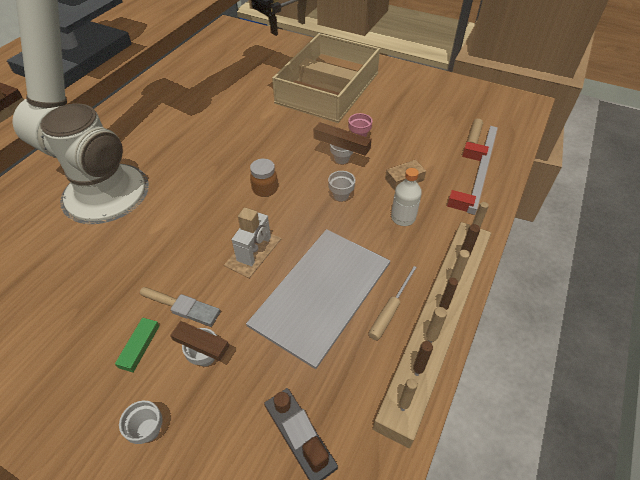

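View pics/top0.png

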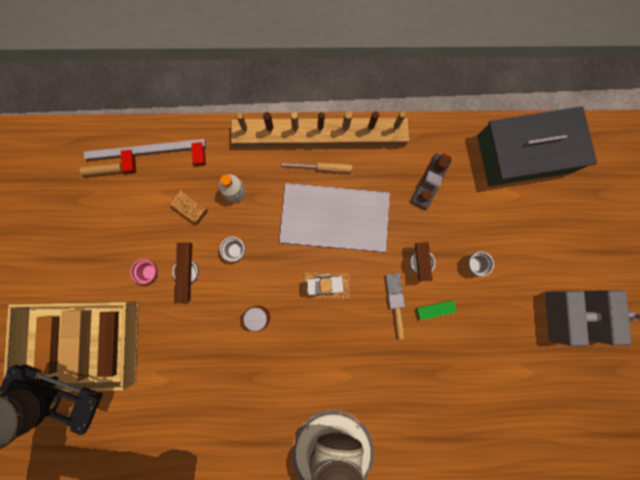

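View pics/wrist0.png

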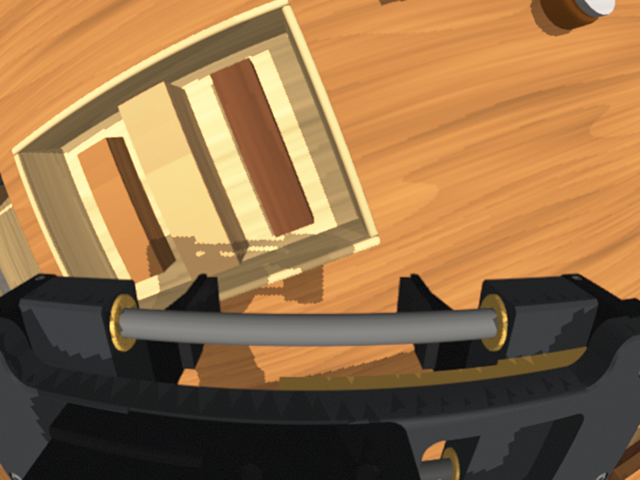

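```bash
cat > h.py <<'E'
import numpy as np, cv2
from scipy.spatial.transform import Rotation as R
from rig import env
def cam(n,m=None):
    m=m or env.camera_model(n); f=240/np.tan(np.radians(m['vertical_fov'])/2)
    return dict(n=n,f=f,cx=m['cx'],cy=m['cy'],R=R.from_rotvec(m['rvec']).as_matrix(),t=np.array(m['tvec']))
def rays(c,uv):
    uv=np.atleast_2d(uv).astype(float); x=(uv[:,0]-c['cx'])/c['f']; y=(uv[:,1]-c['cy'])/c['f']
    if c['n']=='wrist':
        th=np.hypot(x,y)+1e-12; k=np.sin(th)/th; d=np.c_[x*k,y*k,np.cos(th)]
    else: d=np.c_[x,y,np.ones_like(x)]
    return d@c['R'], -c['R'].T@c['t']      # world dirs, origin
def onplane(c,uv,z):
    d,o=rays(c,uv); s=(z-o[2])/d[:,2]; return o+d*s[:,None]
def bydepth(c,uv,dep):
    uv=np.atleast_2d(uv).astype(int); d,o=rays(c,uv); z=dep[uv[:,1],uv[:,0]]
    dc=d@c['R'].T; return o+d*(z/dc[:,2])[:,None]
def proj(c,P):
    p=np.atleast_2d(P)@c['R'].T+c['t']
    if c['n']=='wrist':
        r=np.hypot(p[:,0],p[:,1])+1e-12; th=np.arctan2(r,p[:,2]); return np.c_[c['cx']+c['f']*th*p[:,0]/r,c['cy']+c['f']*th*p[:,1]/r]
    return np.c_[c['cx']+c['f']*p[:,0]/p[:,2],c['cy']+c['f']*p[:,1]/p[:,2]]
def snap(n,name):
    c=cam(n); p,d=env.snapshot(n); cv2.imwrite(f'pics/{name}.png',p[:,:,::-1]); np.savez(f'pics/{name}.npz',p=p,d=d,**{k:c[k] for k in ('f','cx','cy','R','t')})
    return c,p,d
def load(n,name):
    z=np.load(f'pics/{name}.npz'); return dict(n=n,f=float(z['f']),cx=float(z['cx']),cy=float(z['cy']),R=z['R'],t=z['t']),z['p'],z['d']
def cloud(c,d):
    v,u=np.mgrid[0:480,0:640]; return bydepth(c,np.c_[u.ravel(),v.ravel()],d).reshape(480,640,3)
def go(pos,yaw=None):
    """print the shift/turn to reach TCP pos with tool down and jaw (tool x) along yaw; yaw folded to nearest"""
    o=env.get_obs(); Rc=R.from_rotvec(o['eef_rot']); s=Rc.inv().apply(np.array(pos)-o['position'])
    best=None
    X=Rc.as_matrix()[:,0]; cur=np.arctan2(X[1],X[0])
    if yaw is None: yaw=cur
    else: yaw=cur+((yaw-cur+np.pi/2)%np.pi-np.pi/2)
    x=np.array([np.cos(yaw),np.sin(yaw),0]); y=np.array([0,0,-1.]); T=R.from_matrix(np.c_[x,y,np.cross(x,y)])
    w=(Rc.inv()*T).as_rotvec()/0.5
    print('t',round(o['clock'],2),'pos',o['position'].round(4),'yaw',round(cur,3),'q6',o['q'][5].round(2),'open',round(o['opening'],3),'F',o['force'].round(1))
    print('  shift',s.round(4).tolist(),'turn',w.round(3).tolist())
E
cat > m1.py <<'E'
from h import *
c,p,d=snap('top','top1'); c2,p2,d2=snap('scene','scene1')
C=cloud(c,d)
for nm,uv in dict(bench=(300,400),short=(424,262),long=(183,272),cupL=(232,249),cupR=(481,264),pink=(144,272),plate=(335,217),grip=(326,286),jar=(255,319),glue=(231,188),green=(437,310),plane=(432,182),brush=(395,290)).items():
    print(nm,C[uv[1],uv[0]].round(3))
hsv=cv2.cvtColor(p,cv2.COLOR_RGB2HSV)
# heights masks: blanks
for nm,(u,v) in dict(short=(424,262),long=(183,272)).items():
    z=C[v,u,2]; m=((abs(C[...,2]-z)<.012)&(p.mean(2)<90)).astype(np.uint8)
    m[:, :u-30]=0; m[:,u+30:]=0; m[:v-50]=0; m[v+50:]=0
    n,l,s,ce=cv2.connectedComponentsWithStats(m); k=l[v,u]; ys,xs=np.nonzero(l==k)
    zt=np.median(C[...,2][l==k]); P=onplane(c,np.c_[xs,ys],zt)[:,:2]
    r=cv2.minAreaRect((P*1000).astype(np.float32)); print(nm,'ztop',zt.round(4),'rect mm',r,s[k])
E
python3 m1.py
```

```text
bench [ 0.136  0.086 -0.001]
short [ 0.501 -0.251  0.072]
long [0.484 0.386 0.085]
cupL [0.551 0.273 0.001]
cupR [ 0.497 -0.43   0.003]
pink [0.49  0.517 0.003]
plate [ 0.636 -0.019  0.015]
grip [0.441 0.014 0.122]
jar [0.359 0.2   0.071]
glue [0.7   0.257 0.115]
green [ 0.372 -0.294  0.02 ]
plane [ 0.723 -0.288  0.056]
brush [ 0.428 -0.18   0.019]
short ztop 0.0754 rect mm ((504.1504211425781, -247.5345458984375), (103.34981536865234, 37.9199333190918), 3.2678909301757812) [415 242  18  39 537]
long ztop 0.0877 rect mm ((488.7924499511719, 386.75701904296875), (38.158592224121094, 148.30421447753906), 89.06879425048828) [174 242  17  58 841]
```

```bash
cat > m2.py <<'E'
from h import *
import sys
tag=sys.argv[1] if len(sys.argv)>1 else '1'
if tag!='1': snap('top','top'+tag); snap('scene','scene'+tag)
for n in ('top','scene'):
    c,p,d=load(n,n+tag); C=cloud(c,d); hsv=cv2.cvtColor(p,cv2.COLOR_RGB2HSV)
    print('==',n)
    def comps(m,lo,hi,nm):
        nn,l,s,ce=cv2.connectedComponentsWithStats(m.astype(np.uint8))
        for k in range(1,nn):
            if lo<=s[k,4]<=hi:
                P=C[l==k]; zt=np.median(P[:,2]); ys,xs=np.nonzero(l==k); Q=onplane(c,np.c_[xs,ys],zt)[:,:2]
                if not(0.25<Q[:,0].mean()<0.9 and abs(Q[:,1].mean())<.6): continue
                r=cv2.minAreaRect((Q*1000).astype(np.float32)); print(nm,'px',ce[k].round(0),'z',zt.round(4),'rect',np.round(r[0],1),np.round(r[1],1),round(r[2],1),'n',s[k,4])
    Z=C[...,2]; grey=(hsv[...,1]<70)
    comps((Z>.006)&(Z<.02)&grey&(hsv[...,2]>110),2000,60000,'plate')
    comps((Z>.045)&(Z<.062)&grey,60,2000,'rim')
    comps((Z>.112)&(Z<.13),60,800,'grip')
    comps((Z>.066)&(Z<.094)&(p.mean(2)<100),200,4000,'dark')
E
python3 m2.py
```

```text
== top
plate px [335. 217.] z 0.0119 rect [636.8 -18.1] [299.  169.4] 84.0 n 6136
rim px [433. 181.] z 0.0526 rect [ 730.7 -291.3] [40.8 21.9] 61.9 n 89
rim px [232. 252.] z 0.0547 rect [543.6 264. ] [65.2 56.1] 85.0 n 82
rim px [480. 265.] z 0.0538 rect [ 494.3 -407.9] [65.6 59.4] 86.2 n 111
grip px [554. 138.] z 0.1269 rect [ 822.8 -598.5] [ 9.4 65.4] 6.2 n 68
grip px [325. 285.] z 0.1246 rect [445.2  15.7] [27.8 32.7] 89.0 n 157
dark px [495. 156.] z 0.0778 rect [ 783. -465.] [180.7  82.2] 36.0 n 277
dark px [183. 271.] z 0.0875 rect [488.8 385.9] [ 39.9 148.3] 89.1 n 877
dark px [423. 261.] z 0.0755 rect [ 504.2 -247.9] [103.3  37.2] 3.2 n 522
dark px [126. 346.] z 0.0772 rect [301.  530.2] [  9.9 216.4] 89.6 n 296
== scene
plate px [319. 296.] z 0.0111 rect [637.5 -22. ] [300.4 170.6] 84.1 n 9663
rim px [340. 151.] z 0.0511 rect [490.4 361.3] [26.3 61.4] 89.5 n 80
rim px [341. 181.] z 0.0523 rect [548.  257.7] [64.1 73.9] 27.0 n 222
rim px [404. 209.] z 0.0534 rect [718.8 242.4] [58.7 35.1] 14.3 n 134
rim px [243. 250.] z 0.0535 rect [450.  -33.5] [42.5 24.8] 23.0 n 91
rim px [195. 357.] z 0.0535 rect [ 506.8 -279.2] [61.6 21.1] 3.1 n 125
rim px [139. 421.] z 0.0533 rect [ 498.6 -414.5] [64.9 70.1] 71.5 n 432
rim px [294. 421.] z 0.0521 rect [ 729.1 -295.5] [42.8 22.7] 61.4 n 318
grip px [409. 184.] z 0.1183 rect [714.9 256.6] [31.8 32.5] 13.4 n 104
grip px [247. 215.] z 0.1229 rect [447.9   8.1] [38.9 38.1] 3.7 n 233
grip px [469. 242.] z 0.1215 rect [880.3 151.7] [22.4 23.7] 6.3 n 71
grip px [459. 268.] z 0.1211 rect [880.   80.4] [20.  21.3] 5.4 n 62
grip px [435. 326.] z 0.121 rect [880.1 -60.7] [21.2 15.1] 3.7 n 65
grip px [422. 360.] z 0.1208 rect [ 881.  -128.7] [20.3 14.4] 10.4 n 62
dark px [342. 137.] z 0.0857 rect [490.9 373.9] [ 59.5 161.3] 88.5 n 859
dark px [199. 339.] z 0.0748 rect [ 505.9 -254.5] [107.3  37.1] 2.9 n 1061
dark px [315. 451.] z 0.0686 rect [ 782.2 -324.8] [27.7 38. ] 62.5 n 417
```

Run:
```python
import cv2
a=cv2.imread('pics/top0.png')[170:330,120:520]; cv2.imwrite('pics/topcrop.png',cv2.resize(a,None,fx=2,fy=2,interpolation=cv2.INTER_CUBIC))
b=cv2.imread('pics/scene0.png')[170:300,200:400]; cv2.imwrite('pics/scenecrop.png',cv2.resize(b,None,fx=4,fy=4,interpolation=cv2.INTER_CUBIC))
```

```text
(no output)
```

View pics/scenecrop.png

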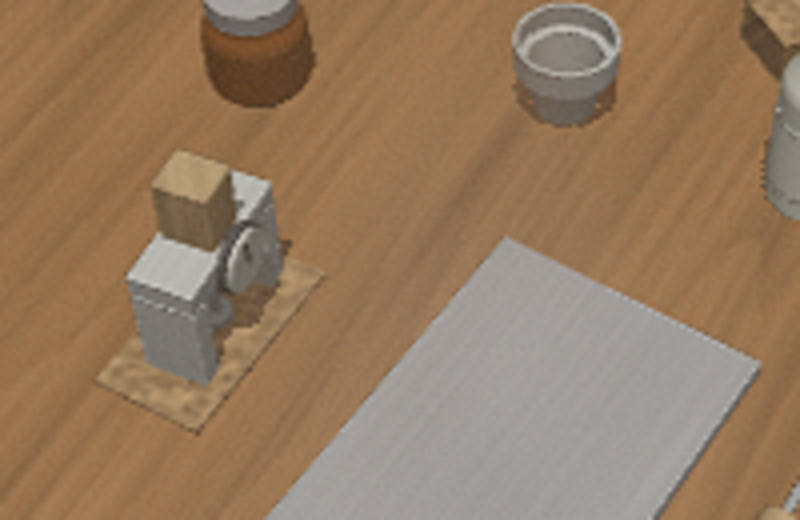

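View pics/topcrop.png

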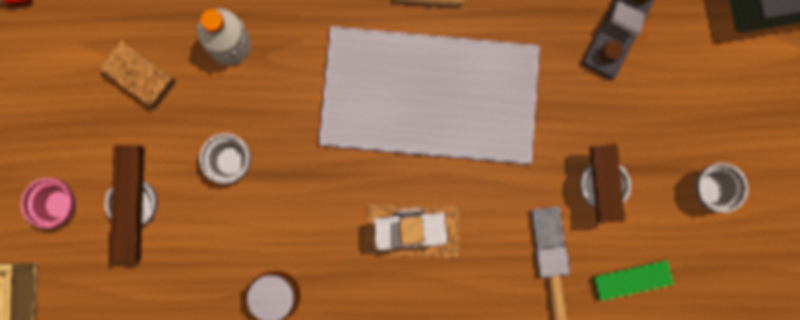

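```bash
python3 -c "
from h import *
go((0.489,0.384,0.2),1.555)"
```

```text
t 0.25 pos [0.224  0.5832 0.203 ] yaw -1.938 q6 -0.26 open 0.999 F [ 0.2 -0.2  0.3]
  shift [0.0909, 0.0032, 0.3188] turn [0.0, -0.702, 0.002]
```

```bash
python3 -m handwheel '[[[0.09,0,0.318],[0,-0.7,0],1],[[0.09,0,0.318],[0,-0.7,0],1],[[0.09,0,0.318],[0,-0.7,0],1],[[0.09,0,0.318],[0,-0.7,0],1],[[0.09,0,0.318],[0,-0.7,0],1],[[0.09,0,0.318],[0,-0.7,0],1],[[0.09,0,0.318],[0,-0.7,0],1],[[0.09,0,0.318],[0,-0.7,0],1],[[0.09,0,0.318],[0,-0.7,0],1],[[0.09,0,0.318],[0,-0.7,0],1]]' 20; python3 -c "
from h import *
go((0.489,0.385,0.067),1.555)
c,p,d=snap('wrist','w1')"
```

```text
clock: 1.08
position: [0.4901, 0.3832, 0.2026]
eef_rot: [-1.201, 1.225, -1.225]
force: [0.6, -0.3, -0.0]
opening: 1.0
t 1.08 pos [0.4901 0.3832 0.2026] yaw -1.592 q6 0.63 open 1.0 F [ 0.6 -0.3 -0. ]
  shift [-0.002, 0.1356, -0.0011] turn [0.002, -0.011, 0.003]
```

View pics/w1.png

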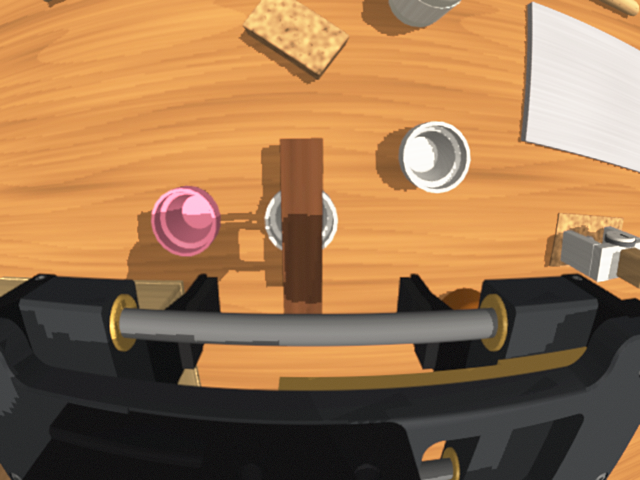

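```bash
python3 -c "
from h import *
c,p,d=load('wrist','w1')
print(onplane(c,[[281,142],[322,142],[283,180],[322,180]],.088).round(4)); print(bydepth(c,[[300,180],[300,145],[435,125]],d).round(4))
print(onplane(c,[[403,157],[470,157],[436,122],[436,192]],.056).round(4))"
```

```text
[[0.5598 0.4032 0.088 ]
 [0.559  0.3709 0.088 ]
 [0.5293 0.4026 0.088 ]
 [0.5286 0.3714 0.088 ]]
[[0.5292 0.3889 0.09  ]
 [0.557  0.3883 0.0893]
 [0.5756 0.2639 0.0476]]
[[0.5453 0.2971 0.056 ]
 [0.5472 0.2308 0.056 ]
 [0.5781 0.2659 0.056 ]
 [0.5135 0.2644 0.056 ]]
```

```bash
python3 -m handwheel '[[[-0.004,0.03,-0.003],[0,0,0],1],[[-0.004,0.06,-0.003],[0,0,0],1],[[-0.004,0.085,-0.003],[0,0,0],1],[[-0.004,0.105,-0.003],[0,0,0],1],[[-0.004,0.12,-0.003],[0,0,0],1],[[-0.004,0.13,-0.003],[0,0,0],1],[[-0.004,0.135,-0.003],[0,0,0],1],[[-0.004,0.135,-0.003],[0,0,0],0],[[-0.004,0.135,-0.003],[0,0,0],0],[[-0.004,0.135,-0.003],[0,0,0],0]]' 20;  python3 -m handwheel '[[[0,0,0],[0,0,0],0],[[0,0,0],[0,0,0],0],[[0,0,0],[0,0,0],0],[[0,0,0],[0,0,0],0],[[0,0,0],[0,0,0],0],[[0,-0.01,0],[0,0,0],0],[[0,-0.03,0],[0,0,0],0],[[0,-0.06,0],[0,0,0],0],[[0,-0.1,0],[0,0,0],0],[[0,-0.12,0],[0,0,0],0]]' 20; python3 -c "
from h import *
go((0.644,0.056,0.0205),1.571-0.105)"
```

```text
clock: 1.97
position: [0.4865, 0.3891, 0.0691]
eef_rot: [-1.2, 1.222, -1.223]
force: [-0.1, -0.1, 0.8]
opening: 0.849
clock: 2.8
position: [0.4881, 0.3901, 0.1949]
eef_rot: [-1.192, 1.22, -1.221]
force: [0.7, 0.6, 0.9]
opening: 0.093
t 2.8 pos [0.4881 0.3901 0.1949] yaw -1.588 q6 0.62 open 0.093 F [0.7 0.6 0.9]
  shift [0.3323, 0.1737, 0.1605] turn [-0.013, 0.175, -0.011]
```

```bash
python3 -c "
from h import *
snap('wrist','w2');snap('top','top2')"
```

```text
(no output)
```

View pics/w2.png

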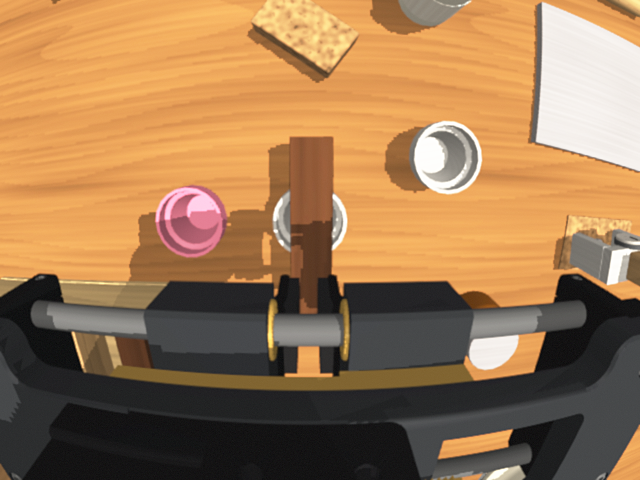

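View pics/top2.png

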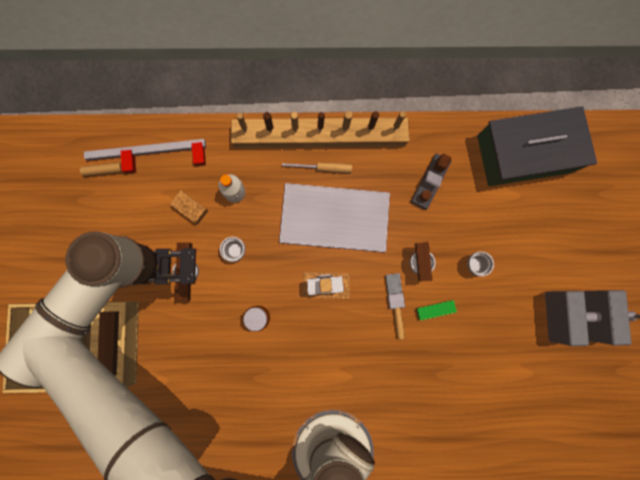

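```bash
python3 -c "
from h import *
c,p,d=load('wrist','w2')
print(onplane(c,[[290,138],[333,138],[290,180],[332,180]],.088).round(4))
"; python3 -m handwheel '[[[-0.0,0,0],[0,0,0],1],[[0,0,0],[0,0,0],1],[[0,0,0],[0,0,0],1],[[0,0,0],[0,0,0],1],[[0,0,0],[0,0,0],1],[[0,0,0],[0,0,0],1],[[0,0,0],[0,0,0],1],[[0,0,0],[0,0,0],1],[[0,0,0],[0,0,0],1],[[0,0,0],[0,0,0],1]]'; python3 -c "
from h import *
go((0.487,0.387,0.0685),1.555)"
```

```text
[[0.5615 0.4036 0.088 ]
 [0.561  0.3706 0.088 ]
 [0.5288 0.4044 0.088 ]
 [0.5282 0.3717 0.088 ]]
clock: 3.73
position: [0.4887, 0.391, 0.1955]
eef_rot: [-1.188, 1.22, -1.22]
force: [0.8, -0.3, -0.0]
opening: 0.708
t 3.73 pos [0.4887 0.391  0.1955] yaw -1.588 q6 0.62 open 0.708 F [ 0.8 -0.3 -0. ]
  shift [0.0052, 0.127, -0.0027] turn [-0.018, -0.004, -0.017]
```

```bash
python3 -m handwheel '[[[0.005,0.0,-0.003],[-0.02,0,-0.02],1],[[0.005,0.03,-0.003],[-0.02,0,-0.02],1],[[0.005,0.06,-0.003],[-0.02,0,-0.02],1],[[0.005,0.09,-0.003],[-0.02,0,-0.02],1],[[0.005,0.115,-0.003],[-0.02,0,-0.02],1],[[0.005,0.127,-0.003],[-0.02,0,-0.02],1],[[0.005,0.127,-0.003],[-0.02,0,-0.02],1],[[0.005,0.127,-0.003],[-0.02,0,-0.02],0],[[0.005,0.127,-0.003],[-0.02,0,-0.02],0],[[0.005,0.127,-0.003],[-0.02,0,-0.02],0]]' 20;  python3 -m handwheel '[[[0,0,0],[0,0,0],0],[[0,0,0],[0,0,0],0],[[0,0,0],[0,0,0],0],[[0,0,0],[0,0,0],0],[[0,0,0],[0,0,0],0],[[0,0,0],[0,0,0],0],[[0,0,0],[0,0,0],0],[[0,0,0],[0,0,0],0],[[0,0,0],[0,0,0],0],[[0,0,0],[0,0,0],0]]' 20; python3 -c "
from h import *
go((0.487,0.387,0.17),1.555)"
```

```text
clock: 4.57
position: [0.4875, 0.3881, 0.0703]
eef_rot: [-1.199, 1.222, -1.221]
force: [-0.0, 0.1, 0.7]
opening: 0.851
clock: 5.4
position: [0.4875, 0.3881, 0.0702]
eef_rot: [-1.199, 1.222, -1.222]
force: [-0.4, 0.2, 0.0]
opening: 0.096
t 5.4 pos [0.4875 0.3881 0.0702] yaw -1.588 q6 0.62 open 0.096 F [-0.4  0.2  0. ]
  shift [0.001, -0.0998, -0.0004] turn [-0.002, -0.003, -0.002]
```

```bash
python3 -c "
from h import *
snap('wrist','w3');c,p,d=snap('scene','scene3')
cv2.imwrite('pics/s3c.png',cv2.resize(p[60:220,250:450,::-1],None,fx=4,fy=3.7))"
```

```text
(no output)
```

View pics/w3.png

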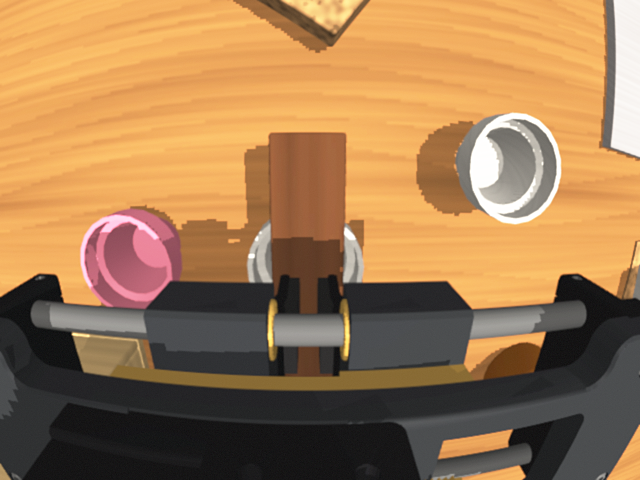

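View pics/s3c.png

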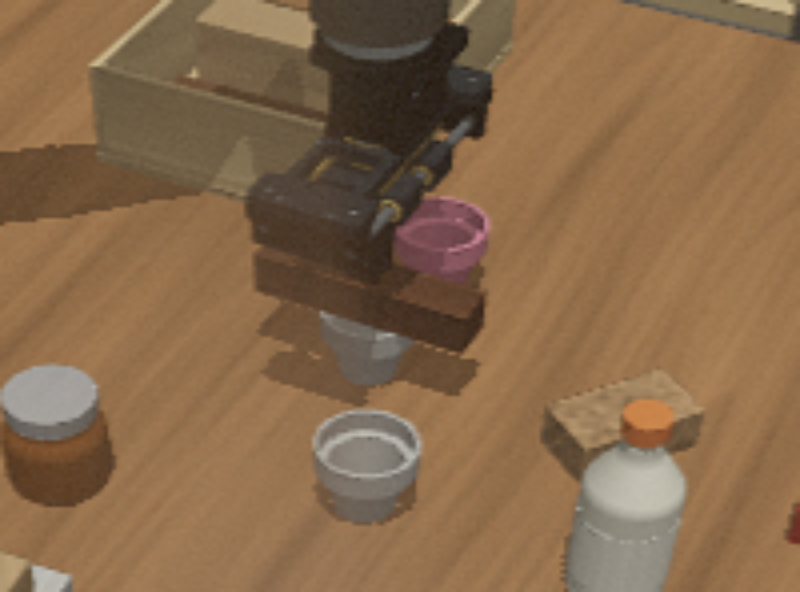

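```bash
python3 -c "
from h import *
c,p,d=load('wrist','w3'); 
o=env.get_obs(); P=o['position']; M=R.from_rotvec(o['eef_rot']).as_matrix(); print(P,o['opening']); print(M.round(3))
for dy in (.008,0,-.011,-.062): print(dy, proj(c,[P+M[:,1]*dy, P+M[:,1]*dy+M[:,0]*.017,P+M[:,1]*dy-M[:,0]*.017]).round(0).tolist())
print('camc',-c['R'].T@c['t'],c['R'][2])
for uv in [(290,300),(320,300),(275,330),(310,330),(310,360),(310,290),(280,260),(310,200)]: print(uv,bydepth(c,[uv],d).round(3), p[uv[1],uv[0]])
c,p,d=load('scene','scene3');print(proj(c,[P+M[:,1]*.008]))
"
```

```text
[0.48751002 0.38807195 0.07023621] 0.035283863967698094
[[-0.017  0.001  1.   ]
 [-1.     0.001 -0.017]
 [-0.001 -1.     0.001]]
0.008 [[309.0, 274.0], [340.0, 274.0], [278.0, 274.0]]
0 [[309.0, 279.0], [341.0, 279.0], [276.0, 279.0]]
-0.011 [[309.0, 287.0], [343.0, 287.0], [275.0, 287.0]]
-0.062 [[309.0, 341.0], [355.0, 340.0], [263.0, 340.0]]
camc [0.55993033 0.38688012 0.25149352] [-0.26800753  0.00567589 -0.9634001 ]
(290, 300) [[0.496 0.396 0.115]] [30 29 30]
(320, 300) [[0.497 0.383 0.116]] [31 31 30]
(275, 330) [[0.517 0.395 0.176]] [154 154 151]
(310, 330) [[0.517 0.387 0.176]] [155 153 149]
(310, 360) [[0.449 0.388 0.088]] [97 61 40]
(310, 290) [[0.489 0.387 0.087]] [93 59 37]
(280, 260) [[0.505 0.401 0.089]] [96 62 40]
(310, 200) [[0.532 0.387 0.088]] [154  94  57]
[[341.9964112  140.53590521]]
```

```bash
python3 -c "
from h import *
c,p,d=snap('wrist','w4'); C=cloud(c,d)
dark=(p.max(2)<60)
for v in (278,282,288,294,305,360,370):
    us=[u for u in range(255,365,4)]; print(v,[(u,C[v,u].round(3)[1:].tolist(), 'D' if dark[v,u] else '') for u in us if dark[v,u]])
print(env.get_obs()['opening'])
cv2.imwrite('pics/w4c.png',cv2.resize(p[230:390,230:400,::-1],None,fx=4,fy=3.7))
"
```

```text
278 [(287, [0.398, 0.093], 'D'), (291, [0.396, 0.094], 'D'), (295, [0.394, 0.09], 'D'), (299, [0.392, 0.091], 'D'), (303, [0.391, 0.09], 'D'), (315, [0.385, 0.09], 'D'), (319, [0.383, 0.09], 'D'), (323, [0.381, 0.093], 'D'), (327, [0.38, 0.093], 'D')]
282 [(287, [0.398, 0.099], 'D'), (291, [0.396, 0.099], 'D'), (295, [0.394, 0.095], 'D'), (299, [0.392, 0.095], 'D'), (303, [0.39, 0.097], 'D'), (315, [0.385, 0.095], 'D'), (319, [0.383, 0.096], 'D'), (323, [0.382, 0.099], 'D'), (327, [0.38, 0.099], 'D'), (331, [0.378, 0.098], 'D')]
288 [(255, [0.401, 0.168], 'D'), (259, [0.4, 0.167], 'D'), (263, [0.399, 0.169], 'D'), (267, [0.398, 0.168], 'D'), (271, [0.397, 0.168], 'D'), (275, [0.396, 0.168], 'D'), (279, [0.395, 0.168], 'D'), (283, [0.394, 0.164], 'D'), (287, [0.397, 0.106], 'D'), (291, [0.395, 0.105], 'D'), (295, [0.394, 0.102], 'D'), (299, [0.392, 0.102], 'D'), (303, [0.39, 0.103], 'D'), (315, [0.385, 0.102], 'D'), (319, [0.383, 0.102], 'D'), (323, [0.382, 0.102], 'D'), (327, [0.38, 0.106], 'D'), (331, [0.378, 0.106], 'D'), (335, [0.381, 0.167], 'D'), (339, [0.38, 0.167], 'D'), (343,
[... 1811 characters left out ...]
, 'D'), (303, [0.39, 0.138], 'D'), (315, [0.386, 0.138], 'D'), (319, [0.384, 0.138], 'D'), (323, [0.383, 0.138], 'D'), (327, [0.382, 0.144], 'D')]
370 [(255, [0.4, 0.183], 'D'), (259, [0.399, 0.183], 'D'), (263, [0.398, 0.183], 'D'), (267, [0.397, 0.183], 'D'), (271, [0.396, 0.183], 'D'), (275, [0.395, 0.183], 'D'), (279, [0.394, 0.183], 'D'), (283, [0.394, 0.174], 'D'), (287, [0.394, 0.162], 'D'), (291, [0.395, 0.138], 'D'), (295, [0.393, 0.139], 'D'), (299, [0.392, 0.137], 'D'), (303, [0.39, 0.138], 'D'), (315, [0.386, 0.138], 'D'), (319, [0.384, 0.138], 'D'), (323, [0.383, 0.138], 'D'), (327, [0.382, 0.144], 'D'), (331, [0.382, 0.167], 'D'), (335, [0.382, 0.179], 'D')]
0.02247704039356101
```

View pics/w4c.png

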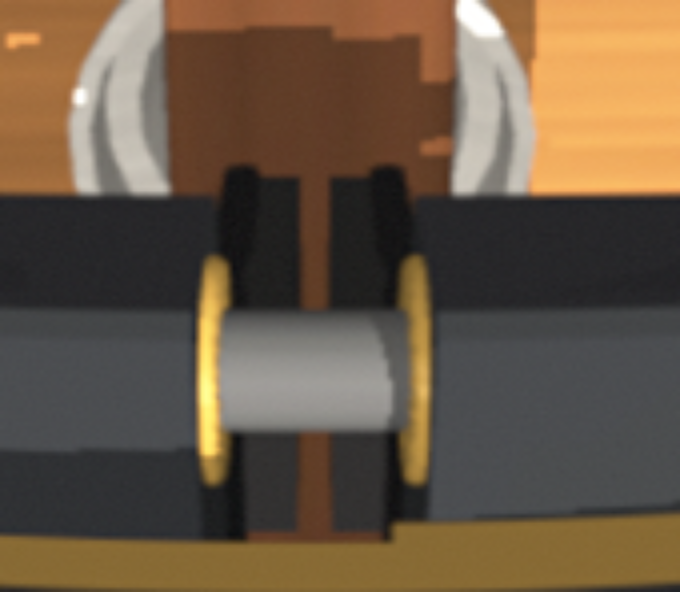

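```bash
python3 -c "
from h import *
c,p,d=load('wrist','w2'); C=cloud(c,d)
P=np.array([0.4881,0.3901,0.1949]); print(proj(c,[P-[0,0,.008],P,P+[0,0,.011],P+[0,0,.02]]).round(1))
for v in range(268,300,2): print(v,[C[v,u].round(3).tolist() for u in (291,298,328,334)])
"
```

```text
[[308.9 274. ]
 [308.8 279.3]
 [308.8 287.4]
 [308.7 294.7]]
268 [[0.456, 0.406, 0.088], [0.456, 0.4, 0.088], [0.456, 0.375, 0.089], [0.424, 0.365, 0.001]]
270 [[0.455, 0.406, 0.088], [0.454, 0.4, 0.087], [0.454, 0.375, 0.088], [0.422, 0.365, 0.001]]
272 [[0.453, 0.406, 0.088], [0.453, 0.4, 0.088], [0.452, 0.375, 0.088], [0.42, 0.365, 0.001]]
274 [[0.451, 0.406, 0.088], [0.451, 0.4, 0.089], [0.45, 0.375, 0.088], [0.417, 0.365, -0.0]]
276 [[0.45, 0.406, 0.089], [0.449, 0.4, 0.087], [0.498, 0.381, 0.217], [0.498, 0.378, 0.217]]
278 [[0.497, 0.398, 0.215], [0.497, 0.395, 0.215], [0.498, 0.381, 0.218], [0.498, 0.378, 0.218]]
280 [[0.496, 0.398, 0.216], [0.497, 0.395, 0.218], [0.498, 0.381, 0.221], [0.498, 0.379, 0.221]]
282 [[0.497, 0.398, 0.22], [0.497, 0.395, 0.22], [0.499, 0.381, 0.225], [0.498, 0.379, 0.224]]
284 [[0.497, 0.398, 0.223], [0.497, 0.395, 0.223], [0.497, 0.381, 0.223], [0.499, 0.379, 0.227]]
286 [[0.497, 0.398, 0.224], [0.497, 0.395, 0.224], [0.497, 0.381, 0.226], [0.497, 0.379, 0.227]]
288 [[0.56, 0.388, 0.377], [0.497, 0.395, 0.228], [0.497, 0.381, 0.227], [0.498, 0.379, 0.23]]
290 [[0.497, 0.397, 0.23], [0.496, 0.395, 0.228], [0.497, 0.382, 0.23], [0.498, 0.379, 0.232]]
292 [[0.497, 0.397, 0.231], [0.497, 0.394, 0.231], [0.497, 0.382, 0.233], [0.498, 0.379, 0.235]]
294 [[0.497, 0.397, 0.233], [0.496, 0.394, 0.232], [0.496, 0.382, 0.233], [0.498, 0.379, 0.237]]
296 [[0.497, 0.397, 0.236], [0.495, 0.394, 0.231], [0.496, 0.382, 0.235], [0.498, 0.38, 0.238]]
298 [[0.497, 0.397, 0.238], [0.494, 0.394, 0.232], [0.496, 0.382, 0.237], [0.498, 0.38, 0.241]]
```

```bash
python3 -m handwheel '[[[0,-0.03,0],[0,0,0],1],[[0,-0.03,0],[0,0,0],1],[[0,-0.03,0],[0,0,0],1],[[0,-0.03,0],[0,0,0],1],[[0,-0.03,0],[0,0,0],1],[[0,-0.03,0],[0,0,0],1],[[0,-0.03,0],[0,0,0],1],[[0,-0.03,0],[0,0,0],1],[[0,-0.03,0],[0,0,0],1],[[0,-0.03,0],[0,0,0],1]]';python3 -m handwheel '[[[0,0,0],[0,0,0],1],[[0,0,0],[0,0,0],1],[[0,0,0],[0,0,0],1],[[0,0.01,0],[0,0,0],1],[[0,0.02,0],[0,0,0],1],[[0,0.03,0],[0,0,0],1],[[0,0.04,0],[0,0,0],1],[[0,0.05,0],[0,0,0],1],[[0,0.06,0],[0,0,0],1],[[0,0.06,0],[0,0,0],1]]'; python3 -c "
from h import *
go((0.487,0.387,0.039),1.555);snap('wrist','w5')"
```

```text
clock: 6.38
position: [0.4874, 0.388, 0.1]
eef_rot: [-1.2, 1.222, -1.222]
force: [0.4, -0.4, 0.1]
opening: 0.696
clock: 7.22
position: [0.4862, 0.3866, 0.0369]
eef_rot: [-1.205, 1.223, -1.223]
force: [0.5, 0.1, -0.4]
opening: 1.0
t 7.22 pos [0.4862 0.3866 0.0369] yaw -1.589 q6 0.62 open 1.0 F [ 0.5  0.1 -0.4]
  shift [-0.0004, -0.0021, 0.0008] turn [0.006, -0.004, 0.006]
```

View pics/w5.png

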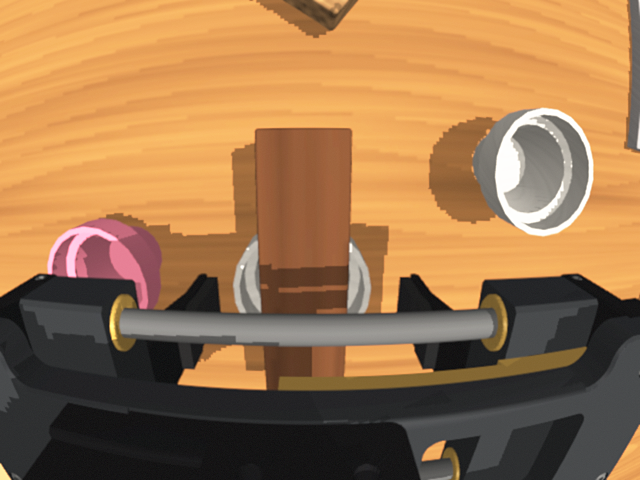

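```bash
python3 -m handwheel '[[[0,-0.002,0],[0,0,0],0],[[0,-0.002,0],[0,0,0],0],[[0,-0.002,0],[0,0,0],0],[[0,-0.002,0],[0,0,0],0],[[0,-0.002,0],[0,0,0],0],[[0,-0.002,0],[0,0,0],0],[[0,-0.002,0],[0,0,0],0],[[0,-0.002,0],[0,0,0],0],[[0,-0.002,0],[0,0,0],0],[[0,-0.002,0],[0,0,0],0]]' 20; python3 -c "
from h import *
go((0.487,0.387,0.14),1.555)"
```

```text
clock: 8.1
position: [0.4869, 0.3873, 0.0402]
eef_rot: [-1.203, 1.222, -1.223]
force: [0.9, -0.8, 0.2]
opening: 0.389
t 8.1 pos [0.4869 0.3873 0.0402] yaw -1.588 q6 0.62 open 0.389 F [ 0.9 -0.8  0.2]
  shift [0.0004, -0.0998, 0.0] turn [0.003, -0.003, 0.003]
```

Gripped at 34 mm. Now lift.

```bash
python3 -m handwheel '[[[0,0,0],[0,0,0],0],[[0,0,0],[0,0,0],0],[[0,-0.01,0],[0,0,0],0],[[0,-0.03,0],[0,0,0],0],[[0,-0.05,0],[0,0,0],0],[[0,-0.07,0],[0,0,0],0],[[0,-0.09,0],[0,0,0],0],[[0,-0.1,0],[0,0,0],0],[[0,-0.1,0],[0,0,0],0],[[0,-0.1,0],[0,0,0],0]]' 20; python3 -c "
from h import *
go((0.644,0.056,0.14),1.571-0.105);snap('wrist','w6')"
```

```text
clock: 8.93
position: [0.4866, 0.3873, 0.1402]
eef_rot: [-1.203, 1.223, -1.222]
force: [-0.0, 0.2, -1.3]
opening: 0.393
t 8.93 pos [0.4866 0.3873 0.1402] yaw -1.589 q6 0.62 open 0.393 F [-0.   0.2 -1.3]
  shift [0.3285, 0.0002, 0.1633] turn [0.003, 0.174, 0.002]
```

View pics/w6.png

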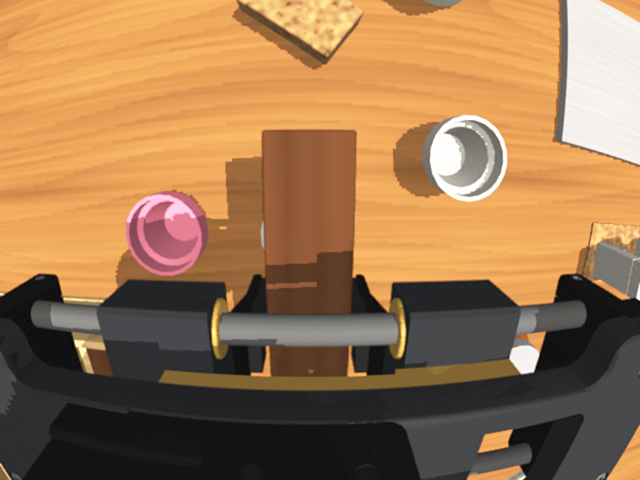

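```bash
python3 -m handwheel '[[[0.328,0,0.163],[0,0.174,0],0],[[0.328,0,0.163],[0,0.174,0],0],[[0.328,0,0.163],[0,0.174,0],0],[[0.328,0,0.163],[0,0.174,0],0],[[0.328,0,0.163],[0,0.174,0],0],[[0.328,0,0.163],[0,0.174,0],0],[[0.328,0,0.163],[0,0.174,0],0],[[0.328,0,0.163],[0,0.174,0],0],[[0.328,0,0.163],[0,0.174,0],0],[[0.328,0,0.163],[0,0.174,0],0]]' 20; python3 -c "
from h import *
go((0.644,0.056,-0.002),1.571-0.105);snap('wrist','w7')"
```

```text
clock: 9.82
position: [0.644, 0.0501, 0.1368]
eef_rot: [-1.163, 1.294, -1.292]
force: [-0.5, 0.4, -1.4]
opening: 0.388
t 9.82 pos [0.644  0.0501 0.1368] yaw -1.682 q6 1.13 open 0.388 F [-0.5  0.4 -1.4]
  shift [-0.0067, 0.1388, 0.0002] turn [0.013, -0.014, 0.011]
```

View pics/w7.png

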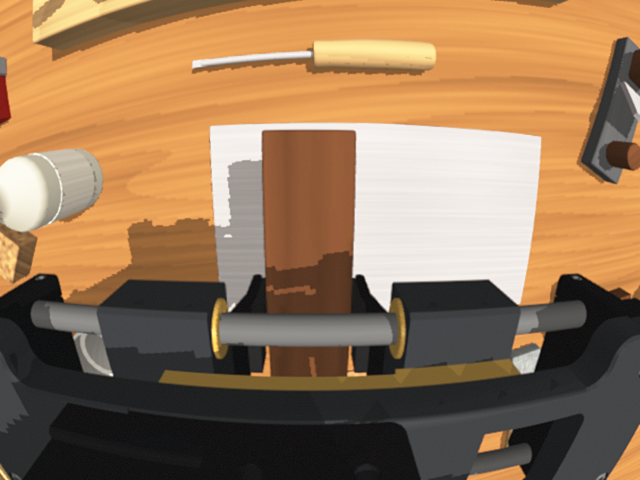

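```bash
python3 -m handwheel '[[[-0.007,0.03,0],[0,0,0],0],[[-0.007,0.06,0],[0,0,0],0],[[-0.007,0.09,0],[0,0,0],0],[[-0.007,0.11,0],[0,0,0],0],[[-0.007,0.12,0],[0,0,0],0],[[-0.007,0.127,0],[0,0,0],0],[[-0.007,0.132,0],[0,0,0],0],[[-0.007,0.136,0],[0,0,0],0],[[-0.007,0.137,0],[0,0,0],0],[[-0.007,0.137,0],[0,0,0],0]]' 20; python3 -c "
from h import *
go((0.644,0.056,-0.002),1.571-0.105);snap('wrist','w8')"
```

```text
clock: 10.7
position: [0.6432, 0.0591, 0.0005]
eef_rot: [-1.162, 1.293, -1.29]
force: [0.1, 0.5, -2.0]
opening: 0.391
t 10.7 pos [6.432e-01 5.910e-02 5.000e-04] yaw -1.681 q6 1.12 open 0.391 F [ 0.1  0.5 -2. ]
  shift [0.003, 0.0025, 0.0011] turn [0.011, -0.011, 0.008]
```

View pics/w8.png

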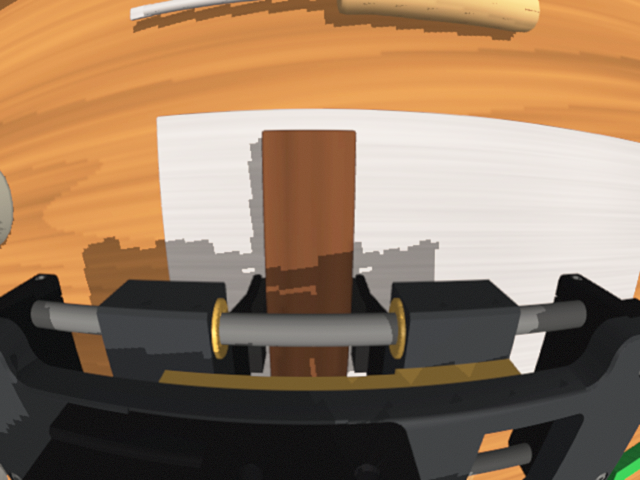

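```bash
python3 -m handwheel '[[[0.002,0.001,0],[0,0,0],0],[[0.002,0.002,0],[0,0,0],0],[[0.002,0.003,0],[0,0,0],0],[[0.002,0.004,0],[0,0,0],0],[[0.002,0.004,0],[0,0,0],0],[[0.002,0.004,0],[0,0,0],0],[[0.002,0.004,0],[0,0,0],0],[[0.002,0.004,0],[0,0,0],0],[[0.002,0.004,0],[0,0,0],0],[[0.002,0.004,0],[0,0,0],0]]' 20; python3 -c "
from h import *
go((0.644,0.056,-0.002),1.571-0.105)"
```

```text
clock: 11.58
position: [0.6431, 0.057, -0.0033]
eef_rot: [-1.162, 1.292, -1.29]
force: [0.1, 0.1, -1.9]
opening: 0.392
t 11.58 pos [ 0.6431  0.057  -0.0033] yaw -1.681 q6 1.12 open 0.392 F [ 0.1  0.1 -1.9]
  shift [0.0009, -0.0013, 0.001] turn [0.011, -0.011, 0.008]
```

Almost down; lower 1.5 mm and release, then rise.

```bash
python3 -m handwheel '[[[0,0.001,0],[0,0,0],0],[[0,0.002,0],[0,0,0],0],[[0,0.002,0],[0,0,0],0],[[0,0.002,0],[0,0,0],0.4],[[0,0.002,0],[0,0,0],0.5],[[0,0.002,0],[0,0,0],0.6],[[0,0.002,0],[0,0,0],0.8],[[0,0.002,0],[0,0,0],0.8],[[0,0.002,0],[0,0,0],0.8],[[0,0.002,0],[0,0,0],0.8]]' 20; python3 -m handwheel '[[[0,0,0],[0,0,0],1],[[0,0,0],[0,0,0],1],[[0,-0.02,0],[0,0,0],1],[[0,-0.05,0],[0,0,0],1],[[0,-0.08,0],[0,0,0],1],[[0,-0.11,0],[0,0,0],1],[[0,-0.14,0],[0,0,0],1],[[0,-0.15,0],[0,0,0],1],[[0,-0.15,0],[0,0,0],1],[[0,-0.15,0],[0,0,0],1]]' 20;python3 -c "
from h import *
go((0.505,-0.249,0.14),1.571+0.055);snap('wrist','w9')"
```

```text
clock: 12.42
position: [0.6431, 0.057, -0.0054]
eef_rot: [-1.162, 1.292, -1.29]
force: [0.3, 0.5, 0.5]
opening: 0.753
clock: 13.25
position: [0.6436, 0.0577, 0.1445]
eef_rot: [-1.161, 1.293, -1.29]
force: [0.7, -0.3, -0.3]
opening: 1.002
t 13.25 pos [0.6436 0.0577 0.1445] yaw -1.681 q6 1.12 open 1.002 F [ 0.7 -0.3 -0.3]
  shift [0.3201, 0.0061, -0.1039] turn [0.012, -0.332, 0.006]
```

View pics/w9.png

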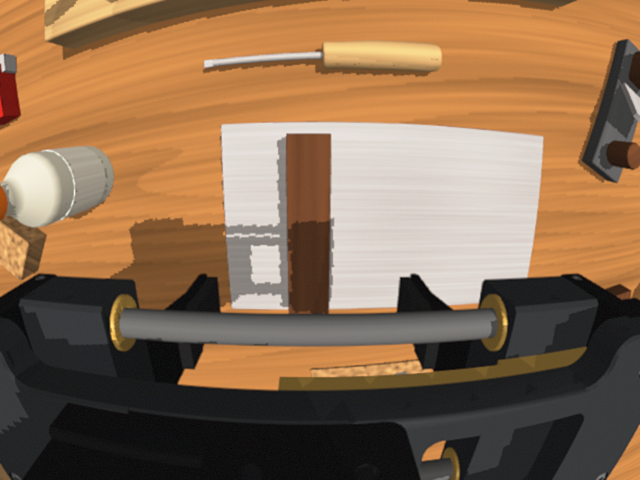

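```bash
python3 -m handwheel '[[[0.32,0,-0.104],[0,-0.33,0],1],[[0.32,0,-0.104],[0,-0.33,0],1],[[0.32,0,-0.104],[0,-0.33,0],1],[[0.32,0,-0.104],[0,-0.33,0],1],[[0.32,0,-0.104],[0,-0.33,0],1],[[0.32,0,-0.104],[0,-0.33,0],1],[[0.32,0,-0.104],[0,-0.33,0],1],[[0.32,0,-0.104],[0,-0.33,0],1],[[0.32,0,-0.104],[0,-0.33,0],1],[[0.32,0,-0.104],[0,-0.33,0],1]]' 20; python3 -c "
from h import *
go((0.505,-0.249,0.04),1.571+0.055);snap('wrist','w10')"
```

```text
clock: 14.13
position: [0.5018, -0.2508, 0.1432]
eef_rot: [-1.243, 1.181, -1.168]
force: [0.8, 0.4, 0.2]
opening: 1.0
t 14.13 pos [ 0.5018 -0.2508  0.1432] yaw -1.521 q6 1.79 open 1.0 F [0.8 0.4 0.2]
  shift [-0.0019, 0.1032, 0.0046] turn [0.026, -0.011, 0.003]
```

View pics/w10.png

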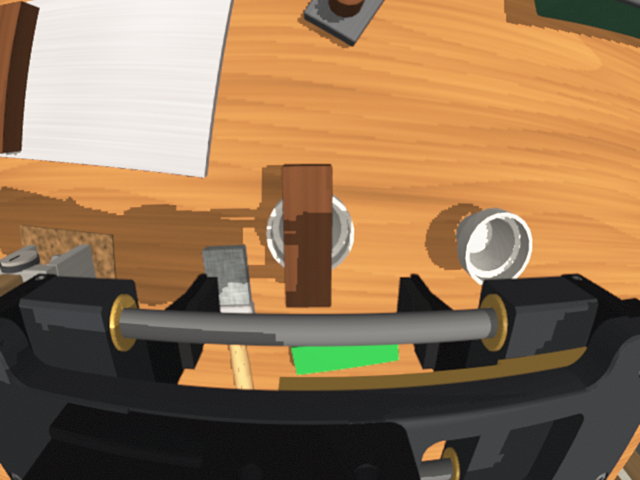

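```bash
python3 -c "
from h import *
c,p,d=load('wrist','w10')
print(onplane(c,[[283,165],[332,165],[286,305],[330,306]],.076).round(4), bydepth(c,[[308,200],[308,270]],d).round(4))
# cup R circle at rim
print(onplane(c,[[457,246],[532,246],[495,209]],.056).round(4))"
```

```text
[[ 0.5544 -0.2312  0.076 ]
 [ 0.556  -0.2638  0.076 ]
 [ 0.4523 -0.2366  0.076 ]
 [ 0.4531 -0.2692  0.076 ]] [[ 0.5316 -0.249   0.0767]
 [ 0.4809 -0.2515  0.0757]]
[[ 0.4982 -0.3698  0.056 ]
 [ 0.5013 -0.4441  0.056 ]
 [ 0.5306 -0.3993  0.056 ]]
```

```bash
python3 -m handwheel '[[[-0.001,0.03,0.003],[0.02,0,0],1],[[-0.001,0.06,0.003],[0.02,0,0],1],[[-0.001,0.08,0.003],[0.02,0,0],1],[[-0.001,0.092,0.003],[0.02,0,0],1],[[-0.001,0.1,0.003],[0.02,0,0],1],[[-0.001,0.103,0.003],[0.02,0,0],1],[[-0.001,0.103,0.003],[0.02,0,0],1],[[-0.001,0.103,0.003],[0.02,0,0],1],[[-0.001,0.103,0.003],[0.02,0,0],1],[[-0.001,0.103,0.003],[0.02,0,0],1]]' 20; python3 -c "
from h import *
go((0.504,-0.250,0.04),1.571+0.055)"
```

```text
clock: 15.02
position: [0.5053, -0.2488, 0.0415]
eef_rot: [-1.235, 1.169, -1.172]
force: [-0.3, -0.5, -0.3]
opening: 1.002
t 15.02 pos [ 0.5053 -0.2488  0.0415] yaw -1.519 q6 1.79 open 1.002 F [-0.3 -0.5 -0.3]
  shift [0.0011, 0.0015, -0.0014] turn [-0.0, -0.006, 0.005]
```

```bash
python3 -m handwheel '[[[0.001,0.001,-0.001],[0,0,0],0],[[0.001,0.001,-0.001],[0,0,0],0],[[0.001,0.001,-0.001],[0,0,0],0],[[0.001,0.001,-0.001],[0,0,0],0],[[0.001,0.001,-0.001],[0,0,0],0],[[0.001,0.001,-0.001],[0,0,0],0],[[0.001,0.001,-0.001],[0,0,0],0],[[0.001,0.001,-0.001],[0,0,0],0],[[0.001,0.001,-0.001],[0,0,0],0],[[0.001,0.001,-0.001],[0,0,0],0]]' 20; python3 -m handwheel '[[[0,0,0],[0,0,0],0],[[0,0,0],[0,0,0],0],[[0,-0.01,0],[0,0,0],0],[[0,-0.03,0],[0,0,0],0],[[0,-0.05,0],[0,0,0],0],[[0,-0.07,0],[0,0,0],0],[[0,-0.09,0],[0,0,0],0],[[0,-0.1,0],[0,0,0],0],[[0,-0.1,0],[0,0,0],0],[[0,-0.1,0],[0,0,0],0]]' 20; python3 -c "
from h import *
go((0.629,-0.094,0.14),1.571-0.105);snap('wrist','w11')"
```

```text
clock: 15.85
position: [0.5044, -0.2499, 0.0405]
eef_rot: [-1.235, 1.169, -1.172]
force: [-0.7, 0.5, 0.4]
opening: 0.389
clock: 16.68
position: [0.5042, -0.2494, 0.1406]
eef_rot: [-1.234, 1.169, -1.173]
force: [-0.1, -0.2, -1.7]
opening: 0.39
t 16.68 pos [ 0.5042 -0.2494  0.1406] yaw -1.519 q6 1.79 open 0.39 F [-0.1 -0.2 -1.7]
  shift [-0.1487, 0.0004, 0.1327] turn [-0.002, 0.313, 0.004]
```

View pics/w11.png

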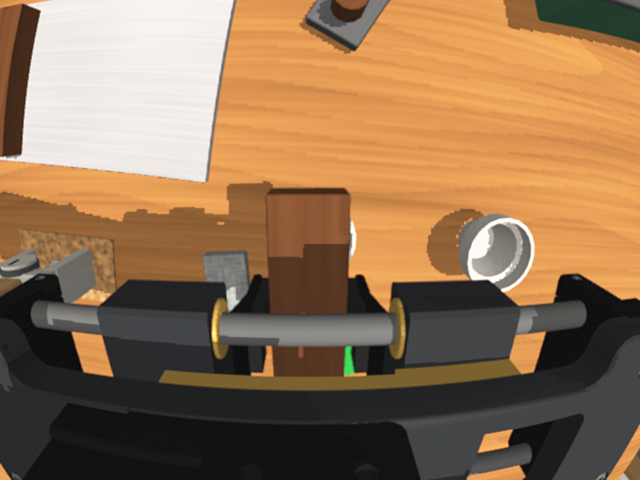

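```bash
python3 -m handwheel '[[[-0.149,0,0.133],[0,0.31,0],0],[[-0.149,0,0.133],[0,0.31,0],0],[[-0.149,0,0.133],[0,0.31,0],0],[[-0.149,0,0.133],[0,0.31,0],0],[[-0.149,0,0.133],[0,0.31,0],0],[[-0.149,0,0.133],[0,0.31,0],0],[[-0.149,0,0.133],[0,0.31,0],0],[[-0.149,0.03,0.133],[0,0.31,0],0],[[-0.149,0.06,0.133],[0,0.31,0],0],[[-0.149,0.09,0.133],[0,0.31,0],0]]' 20; python3 -c "
from h import *
go((0.629,-0.094,-0.003),1.571-0.105);snap('wrist','w12')"
```

```text
clock: 17.57
position: [0.6271, -0.0948, 0.0477]
eef_rot: [-1.161, 1.287, -1.286]
force: [-0.5, 0.3, -0.5]
opening: 0.388
t 17.57 pos [ 0.6271 -0.0948  0.0477] yaw -1.675 q6 1.36 open 0.388 F [-0.5  0.3 -0.5]
  shift [-0.0011, 0.0507, 0.0019] turn [0.004, 0.0, 0.003]
```

View pics/w12.png

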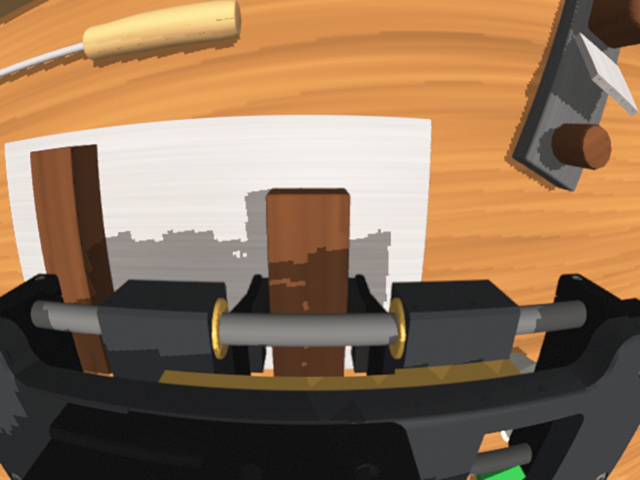

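```bash
python3 -m handwheel '[[[-0.001,0.02,0.002],[0,0,0],0],[[-0.001,0.035,0.002],[0,0,0],0],[[-0.001,0.043,0.002],[0,0,0],0],[[-0.001,0.047,0.002],[0,0,0],0],[[-0.001,0.049,0.002],[0,0,0],0],[[-0.001,0.05,0.002],[0,0,0],0],[[-0.001,0.051,0.002],[0,0,0],0],[[-0.001,0.051,0.002],[0,0,0],0],[[-0.001,0.052,0.002],[0,0,0],0],[[-0.001,0.052,0.002],[0,0,0],0]]' 20; python3 -c "
from h import *
go((0.629,-0.094,-0.0045),1.571-0.105)"
```

```text
clock: 18.45
position: [0.621, -0.0953, -0.0056]
eef_rot: [-1.174, 1.3, -1.28]
force: [-11.9, 1.4, 26.8]
opening: 0.391
t 18.45 pos [ 0.621  -0.0953 -0.0056] yaw -1.677 q6 1.36 open 0.391 F [-11.9   1.4  26.8]
  shift [-0.0021, -0.0012, 0.0078] turn [0.038, -0.003, 0.009]
```

```bash
python3 -c "
from h import *
snap('wrist','w13a');c,p,d=snap('scene','scene13');cv2.imwrite('pics/s13.png',cv2.resize(p[180:400,160:440,::-1],None,fx=2.8,fy=2.7))"; python3 -m handwheel '[[[-0.002,-0.001,0.002],[0.03,0,0.01],0],[[-0.002,-0.003,0.004],[0.038,0,0.01],0],[[-0.002,-0.004,0.006],[0.038,0,0.01],0],[[-0.002,-0.004,0.008],[0.038,0,0.01],0],[[-0.002,-0.004,0.008],[0.038,0,0.01],0],[[-0.002,-0.004,0.008],[0.038,0,0.01],0],[[-0.002,-0.004,0.008],[0.038,0,0.01],0],[[-0.002,-0.004,0.008],[0.038,0,0.01],0],[[-0.002,-0.004,0.008],[0.038,0,0.01],0],[[-0.002,-0.004,0.008],[0.038,0,0.01],0]]'; python3 -c "
from h import *
go((0.629,-0.094,-0.0045),1.571-0.105);snap('wrist','w13')"
```

```text
clock: 19.38
position: [0.6292, -0.0942, -0.002]
eef_rot: [-1.157, 1.287, -1.286]
force: [0.3, 0.1, -0.5]
opening: 0.392
t 19.38 pos [ 0.6292 -0.0942 -0.002 ] yaw -1.677 q6 1.36 open 0.392 F [ 0.3  0.1 -0.5]
  shift [-0.0001, 0.0025, -0.0002] turn [0.0, -0.003, -0.001]
```

View pics/w13.png

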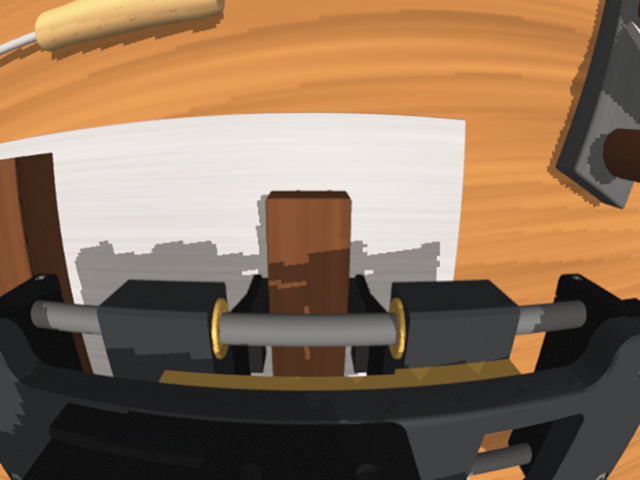

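View pics/s13.png

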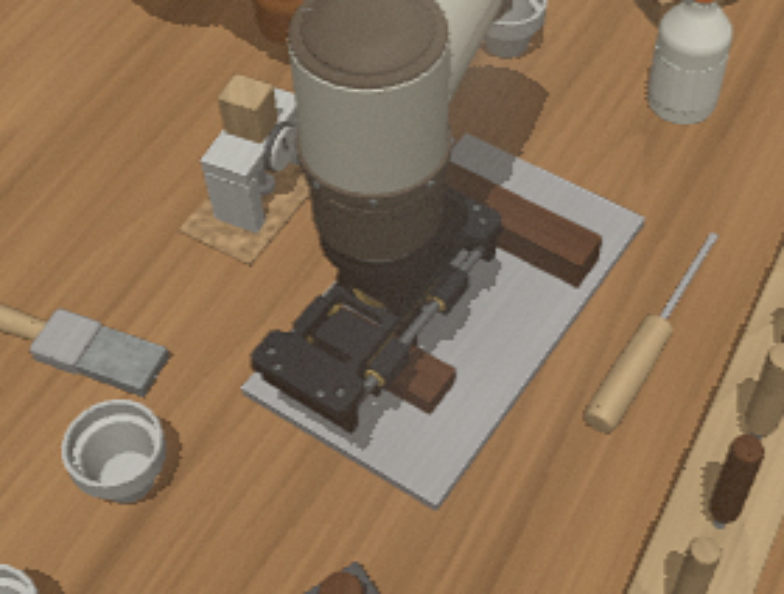

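```bash
python3 -m handwheel '[[[0,0.001,0],[0,0,0],0],[[0,0.001,0],[0,0,0],0],[[0,0.001,0],[0,0,0],0.4],[[0,0.001,0],[0,0,0],0.5],[[0,0.001,0],[0,0,0],0.6],[[0,0.001,0],[0,0,0],0.8],[[0,0.001,0],[0,0,0],0.8],[[0,0.001,0],[0,0,0],0.8],[[0,0.001,0],[0,0,0],0.8],[[0,0.001,0],[0,0,0],0.8]]' 20; python3 -m handwheel '[[[0,0,0],[0,0,0],0.8],[[0,0,0],[0,0,0],1],[[0,-0.02,0],[0,0,0],1],[[0,-0.05,0],[0,0,0],1],[[0,-0.08,0],[0,0,0],1],[[0,-0.11,0],[0,0,0],1],[[0,-0.15,0],[0,0,0],1],[[0,-0.18,0],[0,0,0],1],[[0,-0.18,0],[0,0,0],1],[[0,-0.18,0],[0,0,0],1]]' 20;python3 -c "
from h import *
go((0.445,0.015,0.18),1.571-0.05);snap('wrist','w14')"; python3 m2.py 14
```

```text
clock: 20.27
position: [0.6292, -0.0941, -0.0029]
eef_rot: [-1.157, 1.287, -1.286]
force: [0.3, -0.9, 0.4]
opening: 0.78
clock: 21.1
position: [0.6304, -0.0941, 0.1799]
eef_rot: [-1.152, 1.283, -1.288]
force: [1.4, -0.5, -1.6]
opening: 1.002
t 21.1 pos [ 0.6304 -0.0941  0.1799] yaw -1.677 q6 1.36 open 1.002 F [ 1.4 -0.5 -1.6]
  shift [-0.0889, -0.001, -0.1959] turn [-0.011, -0.113, -0.003]
== top
rim px [433. 181.] z 0.0541 rect [ 728.9 -290.8] [41.9 19.3] 61.9 n 91
rim px [232. 251.] z 0.0541 rect [544.4 264.1] [65.8 58.5] 78.8 n 88
rim px [470. 262.] z 0.0535 rect [ 503.2 -381.4] [66.1 59.9] 89.1 n 109
rim px [422. 263.] z 0.0545 rect [ 501.1 -249.8] [65.6 56.9] 89.1 n 97
rim px [185. 273.] z 0.0543 rect [488.2 389. ] [58.9 64. ] 0.9 n 102
grip px [546. 139.] z 0.1269 rect [ 818.3 -576.1] [ 11.5 111.1] 7.6 n 116
grip px [229. 185.] z 0.1159 rect [709.8 262.9] [26.6 34.7] 31.2 n 63
dark px [495. 156.] z 0.078 rect [ 782.  -464.8] [180.1  81.7] 36.6 n 273
dark px [126. 346.] z 0.0768 rect [301.  529.9] [ 10.1 216.5] 89.7 n 289
dark px [254. 319.] z 0.0749 rect [362.2 199.5] [57.3 56.
[... 316 characters left out ...]
199. 345.] z 0.0532 rect [ 503.7 -256. ] [64.7 70.5] 35.4 n 343
rim px [154. 408.] z 0.0534 rect [ 506.8 -387.5] [64.6 69.9] 79.4 n 411
rim px [294. 421.] z 0.0517 rect [ 729.8 -295.8] [42.9 24.3] 61.4 n 325
grip px [409. 185.] z 0.1178 rect [716.4 254.3] [28.9 28.3] 19.9 n 102
grip px [247. 215.] z 0.1232 rect [448.4   8.4] [39.7 37.2] 3.4 n 232
grip px [468. 242.] z 0.1212 rect [878.1 150.1] [21.2 23.4] 80.5 n 66
grip px [458. 268.] z 0.1204 rect [879.6  82. ] [19.8 20.1] 3.4 n 65
grip px [435. 326.] z 0.121 rect [880.1 -60.3] [21.2 14.4] 3.7 n 64
grip px [422. 360.] z 0.1208 rect [ 880.9 -128.8] [20.8 14.1] 11.8 n 63
dark px [315. 451.] z 0.0686 rect [ 782.3 -324.9] [28.7 38.4] 62.3 n 415
```

View pics/w14.png

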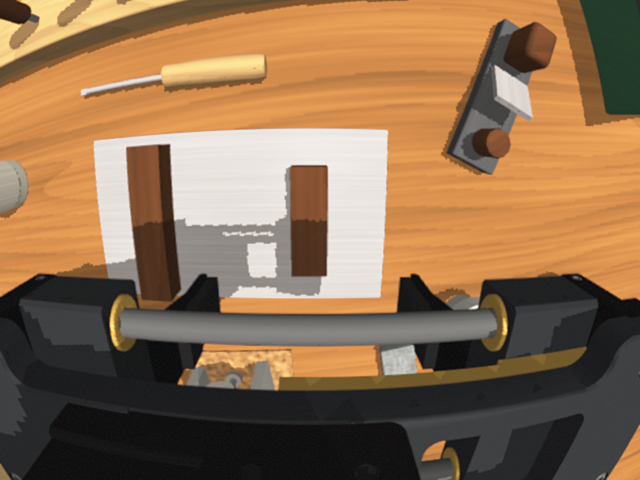

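```bash
cat > bl.py <<'E'
from h import *
import sys
c,p,d=load('wrist',sys.argv[1]); C=cloud(c,d)
hsv=cv2.cvtColor(p,cv2.COLOR_RGB2HSV)
m=((hsv[...,1]>90)&(p.mean(2)<110)&(C[...,2]>.024)&(C[...,2]<.06)&(C[...,0]>.54)&(C[...,0]<.74)&(C[...,1]>-.16)&(C[...,1]<.12)).astype(np.uint8)
n,l,s,ce=cv2.connectedComponentsWithStats(m)
for k in range(1,n):
    if s[k,4]>500:
        z=C[...,2][l==k]; zt=np.percentile(z,80); q=(l==k)&(abs(C[...,2]-zt)<.004); ys,xs=np.nonzero(q); P=onplane(c,np.c_[xs,ys],np.median(C[...,2][q]))
        r=cv2.minAreaRect((P[:,:2]*1000).astype(np.float32)); 
        A=np.c_[C[q][:,:2],np.ones(q.sum())]; co=np.linalg.lstsq(A,C[q][:,2],rcond=None)[0]
        print(ce[k].round(),'z',np.median(C[...,2][q]).round(4),'slope',co[:2].round(3),np.round(r[0],1),np.round(r[1],1),round(r[2],1))
E
python3 bl.py w14
```

```text
[152. 222.] z 0.044 slope [0.001 0.01 ] [642.7  55.9] [ 35.4 151.5] 83.3
[308. 220.] z 0.032 slope [-0.001 -0.   ] [627.6 -93.6] [ 32.1 102.4] 84.3
```

```bash
python3 -c "
from h import *
go((0.39,0.012,0.2),1.571-0.05)";  python3 -m handwheel '[[[-0.08,-0.02,-0.25],[0,-0.11,0],1],[[-0.08,-0.02,-0.25],[0,-0.11,0],1],[[-0.08,-0.02,-0.25],[0,-0.11,0],1],[[-0.08,-0.02,-0.25],[0,-0.11,0],1],[[-0.08,-0.02,-0.25],[0,-0.11,0],1],[[-0.08,-0.02,-0.25],[0,-0.11,0],1],[[-0.08,-0.02,-0.25],[0,-0.11,0],1],[[-0.08,-0.02,-0.25],[0,-0.11,0],1],[[-0.08,-0.02,-0.25],[0,-0.11,0],1],[[-0.08,-0.02,-0.25],[0,-0.11,0],1]]' 20; python3 -c "
from h import *
go((0.445,0.012,0.2),1.571-0.05);snap('wrist','w15')"
```

```text
t 21.25 pos [ 0.6282 -0.0942  0.1756] yaw -1.677 q6 1.36 open 1.002 F [-0.5 -0.1  0. ]
  shift [-0.0803, -0.0236, -0.2482] turn [0.006, -0.113, -0.001]
clock: 22.08
position: [0.3885, 0.0118, 0.1959]
eef_rot: [-1.187, 1.25, -1.245]
force: [0.2, 0.5, 0.6]
opening: 1.0
t 22.08 pos [0.3885 0.0118 0.1959] yaw -1.622 q6 1.07 open 1.0 F [0.2 0.5 0.6]
  shift [-0.003, -0.0043, 0.0564] turn [0.008, -0.003, -0.0]
```

View pics/w15.png

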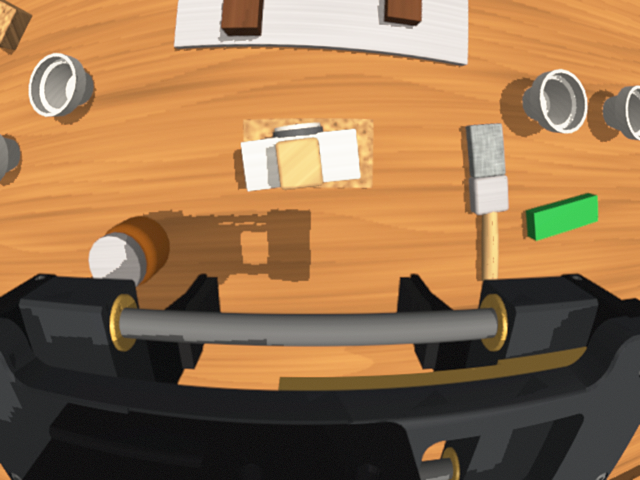

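```bash
cat > ga.py <<'E'
from h import *
import sys
c,p,d=load('wrist',sys.argv[1]); C=cloud(c,d); hsv=cv2.cvtColor(p,cv2.COLOR_RGB2HSV)
x0,y0,zb=[float(a) for a in sys.argv[2:5]]   # coarse gauge xy and sole level
near=(np.hypot(C[...,0]-x0,C[...,1]-y0)<.075)
for nm,q in dict(grip=near&(abs(C[...,2]-zb-.122)<.006),beam=near&(abs(C[...,2]-zb-.078)<.005)&(hsv[...,1]<60)).items():
    ys,xs=np.nonzero(q); 
    if len(xs)<50: print(nm,'few');continue
    zt=np.median(C[...,2][q]); P=onplane(c,np.c_[xs,ys],zt); r=cv2.minAreaRect((P[:,:2]*1000).astype(np.float32)); print(nm,'z',zt.round(4),np.round(r[0],1),np.round(r[1],1),round(r[2],1))
E
python3 ga.py w15 .445 .012 .003
python3 - <<'E'
from h import *
c,p,d=load('wrist','w15')
# mat corners by eye and by mask
hsv=cv2.cvtColor(p,cv2.COLOR_RGB2HSV); print(hsv[183,366],hsv[125,250],hsv[200,330])
print('mat corners',onplane(c,[[245,120],[373,119],[372,188],[240,189]],.003).round(4))
print(bydepth(c,[[366,160]],d))
E
```

```text
grip z 0.1249 [443.9  15.4] [34.1 29.8] 4.4
beam z 0.0811 [447.9  15.7] [48.2 91.7] 3.6
[ 17 130 240] [ 17 132 236] [ 14 162 217]
mat corners [[ 0.4824  0.0705  0.003 ]
 [ 0.4769 -0.0573  0.003 ]
 [ 0.4065 -0.0542  0.003 ]
 [ 0.4125  0.0808  0.003 ]]
[[ 0.43554282 -0.04851586  0.00426505]]
```

Run:
```python
import cv2
a=cv2.imread('pics/w15.png')[95:215,210:400]; cv2.imwrite('pics/w15c.png',cv2.resize(a,None,fx=4,fy=4,interpolation=cv2.INTER_CUBIC))
```

```text
(no output)
```

View pics/w15c.png

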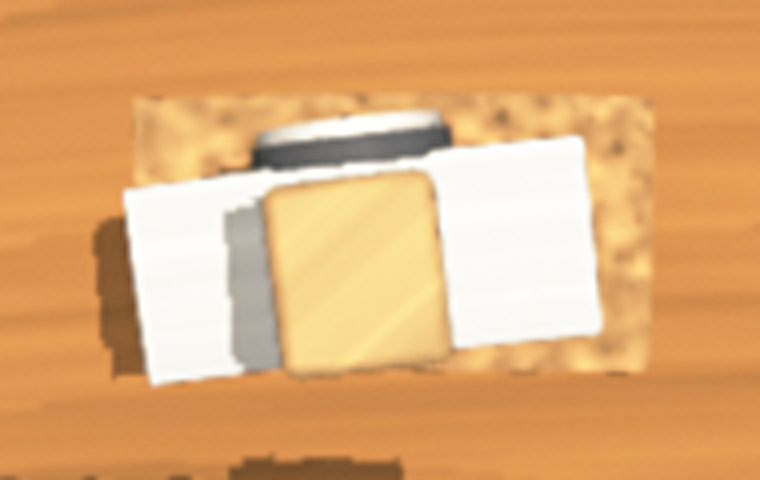

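```bash
python3 -c "
from h import *
go((0.444,0.0154,0.12),1.648)"
```

```text
t 22.13 pos [0.3887 0.0118 0.1958] yaw -1.623 q6 1.07 open 1.0 F [-0.2 -0.7 -0.8]
  shift [-0.0065, 0.0756, 0.0553] turn [0.008, -0.258, -0.001]
```

```bash
python3 -m handwheel '[[[-0.007,0.01,0.03],[0,-0.26,0],1],[[-0.007,0.03,0.055],[0,-0.26,0],1],[[-0.007,0.05,0.055],[0,-0.26,0],1],[[-0.007,0.065,0.055],[0,-0.26,0],1],[[-0.007,0.075,0.055],[0,-0.26,0],1],[[-0.007,0.075,0.055],[0,-0.26,0],1],[[-0.007,0.075,0.055],[0,-0.26,0],1],[[-0.007,0.075,0.055],[0,-0.26,0],1],[[-0.007,0.075,0.055],[0,-0.26,0],1],[[-0.007,0.075,0.055],[0,-0.26,0],1]]'; python3 -c "
from h import *
go((0.444,0.0154,0.0645),1.648);snap('wrist','w16')"
```

```text
clock: 22.97
position: [0.4443, 0.016, 0.1213]
eef_rot: [-1.246, 1.154, -1.15]
force: [-0.0, 0.3, 0.7]
opening: 1.0
t 22.97 pos [0.4443 0.016  0.1213] yaw -1.493 q6 1.25 open 1.0 F [-0.   0.3  0.7]
  shift [0.0006, 0.0568, -0.0003] turn [0.005, 0.002, -0.002]
```

View pics/w16.png

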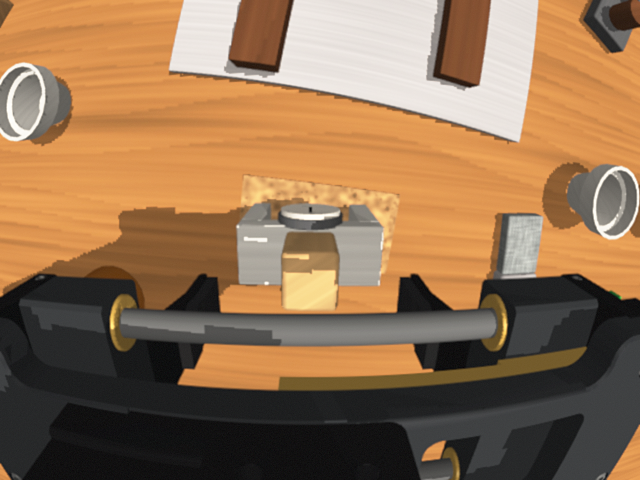

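```bash
python3 -m handwheel '[[[0,0.015,0],[0,0,0],1],[[0,0.03,0],[0,0,0],1],[[0,0.043,0],[0,0,0],1],[[0,0.052,0],[0,0,0],1],[[0,0.056,0],[0,0,0],1],[[0,0.057,0],[0,0,0],0.8],[[0,0.057,0],[0,0,0],0.6],[[0,0.057,0],[0,0,0],0],[[0,0.057,0],[0,0,0],0],[[0,0.057,0],[0,0,0],0]]' 40;python3 -m handwheel '[[[0,0,0],[0,0,0],0],[[0,0,0],[0,0,0],0],[[0,0,0],[0,0,0],0],[[0,0,0],[0,0,0],0],[[0,0,0],[0,0,0],0],[[0,0,0],[0,0,0],0],[[0,0,0],[0,0,0],0],[[0,0,0],[0,0,0],0],[[0,0,0],[0,0,0],0],[[0,0,0],[0,0,0],0]]' 40; python3 -c "
from h import *
go((0.444,0.0154,0.165),1.648)"
```

```text
clock: 23.85
position: [0.4444, 0.0162, 0.0649]
eef_rot: [-1.245, 1.153, -1.15]
force: [0.0, -0.4, -1.0]
opening: 0.703
clock: 24.68
position: [0.4443, 0.0161, 0.0648]
eef_rot: [-1.245, 1.153, -1.15]
force: [1.0, -2.2, -0.1]
opening: 0.34
t 24.68 pos [0.4443 0.0161 0.0648] yaw -1.493 q6 1.25 open 0.34 F [ 1.  -2.2 -0.1]
  shift [0.0005, -0.1002, -0.0005] turn [0.003, 0.002, -0.002]
```

```bash
python3 -m handwheel '[[[0,-0.01,0],[0,0,0],0],[[0,-0.03,0],[0,0,0],0],[[0,-0.05,0],[0,0,0],0],[[0,-0.07,0],[0,0,0],0],[[0,-0.09,0],[0,0,0],0],[[0,-0.1,0],[0,0,0],0],[[0,-0.1,0],[0,0,0],0],[[0,-0.1,0],[0,0,0],0],[[0,-0.1,0],[0,0,0],0],[[0,-0.1,0],[0,0,0],0]]'; python3 -c "
from h import *
go((0.6276,-0.0936,0.165),1.471);snap('wrist','w17')"
```

```text
clock: 25.52
position: [0.4432, 0.0157, 0.1632]
eef_rot: [-1.248, 1.156, -1.149]
force: [0.0, -0.4, -4.9]
opening: 0.34
t 25.52 pos [0.4432 0.0157 0.1632] yaw -1.493 q6 1.25 open 0.34 F [ 0.  -0.4 -4.9]
  shift [0.1233, -0.0028, 0.1753] turn [0.01, 0.355, -0.0]
```

View pics/w17.png

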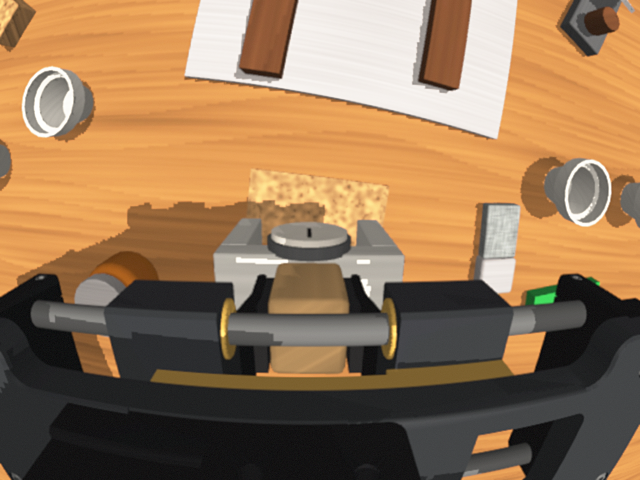

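Held. Swing over the short blank.

```bash
python3 -m handwheel '[[[0.04,0,0.05],[0,0.08,0],0],[[0.08,0,0.1],[0,0.18,0],0],[[0.11,0,0.15],[0,0.28,0],0],[[0.123,-0.002,0.175],[0.01,0.355,0],0],[[0.123,-0.002,0.175],[0.01,0.355,0],0],[[0.123,-0.002,0.175],[0.01,0.355,0],0],[[0.123,-0.002,0.175],[0.01,0.355,0],0],[[0.123,-0.002,0.175],[0.01,0.355,0],0],[[0.123,-0.002,0.175],[0.01,0.355,0],0],[[0.123,-0.002,0.175],[0.01,0.355,0],0]]'; python3 -c "
from h import *
go((0.6276,-0.0936,0.08),1.471);snap('wrist','w18')"
```

```text
clock: 26.4
position: [0.6266, -0.0927, 0.1644]
eef_rot: [-1.161, 1.282, -1.281]
force: [1.0, 0.7, -4.1]
opening: 0.341
t 26.4 pos [ 0.6266 -0.0927  0.1644] yaw -1.67 q6 1.36 open 0.341 F [ 1.   0.7 -4.1]
  shift [0.0008, 0.0844, 0.0012] turn [0.001, 0.002, -0.0]
```

View pics/w18.png

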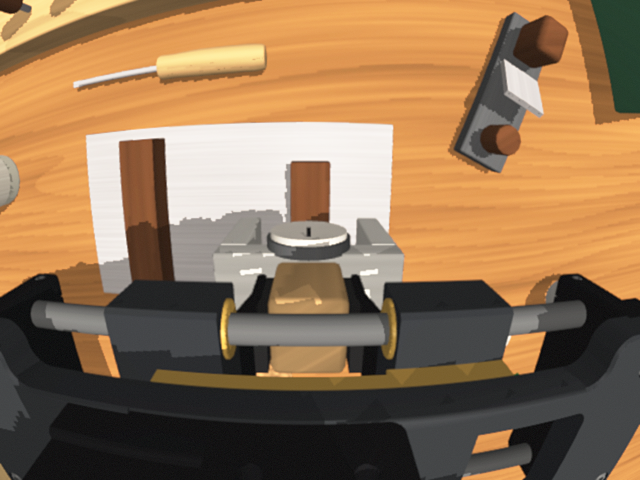

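```bash
python3 -m handwheel '[[[0.001,0.02,0.001],[0,0,0],0],[[0.001,0.04,0.001],[0,0,0],0],[[0.001,0.055,0.001],[0,0,0],0],[[0.001,0.067,0.001],[0,0,0],0],[[0.001,0.076,0.001],[0,0,0],0],[[0.001,0.081,0.001],[0,0,0],0],[[0.001,0.084,0.001],[0,0,0],0],[[0.001,0.086,0.001],[0,0,0],0],[[0.001,0.087,0.001],[0,0,0],0],[[0.001,0.087,0.001],[0,0,0],0]]'; python3 -c "
from h import *
go((0.6276,-0.0936,0.0738),1.471);snap('wrist','w19')"
```

```text
clock: 27.28
position: [0.628, -0.0936, 0.0784]
eef_rot: [-1.16, 1.281, -1.282]
force: [-0.7, 0.1, -3.1]
opening: 0.339
t 27.28 pos [ 0.628  -0.0936  0.0784] yaw -1.669 q6 1.37 open 0.339 F [-0.7  0.1 -3.1]
  shift [-0.0, 0.0046, -0.0004] turn [-0.002, 0.003, -0.001]
```

View pics/w19.png

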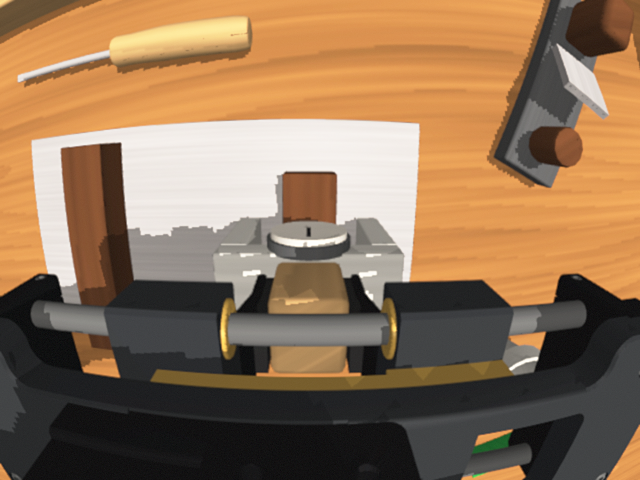

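Foot already bearing (force dropped by ~1.4 N). Lower 4 mm more and release.

```bash
python3 -m handwheel '[[[0,0.001,0],[0,0,0],0],[[0,0.002,0],[0,0,0],0],[[0,0.003,0],[0,0,0],0],[[0,0.004,0],[0,0,0],0],[[0,0.004,0],[0,0,0],0],[[0,0.004,0],[0,0,0],0],[[0,0.004,0],[0,0,0],0],[[0,0.004,0],[0,0,0],0],[[0,0.004,0],[0,0,0],0],[[0,0.004,0],[0,0,0],0]]'; python3 -c "
from h import *
go((0.6276,-0.0936,0.0738),1.471)"
```

```text
clock: 28.17
position: [0.6284, -0.0937, 0.0747]
eef_rot: [-1.159, 1.28, -1.282]
force: [0.2, -0.2, -2.9]
opening: 0.343
t 28.17 pos [ 0.6284 -0.0937  0.0747] yaw -1.669 q6 1.37 open 0.343 F [ 0.2 -0.2 -2.9]
  shift [-0.0, 0.0009, -0.0008] turn [-0.004, 0.003, -0.001]
```

```bash
python3 -m handwheel '[[[0,0.0005,0],[0,0,0],0],[[0,0.001,0],[0,0,0],0],[[0,0.001,0],[0,0,0],0],[[0,0.001,0],[0,0,0],0.37],[[0,0.001,0],[0,0,0],0.42],[[0,0.001,0],[0,0,0],0.5],[[0,0.001,0],[0,0,0],0.6],[[0,0.001,0],[0,0,0],0.8],[[0,0.001,0],[0,0,0],0.8],[[0,0.001,0],[0,0,0],0.8]]'; python3 -m handwheel '[[[0,0,0],[0,0,0],0.9],[[0,-0.01,0],[0,0,0],0.9],[[0,-0.03,0],[0,0,0],0.9],[[0,-0.05,0],[0,0,0],0.9],[[0,-0.08,0],[0,0,0],0.9],[[0,-0.11,0],[0,0,0],0.9],[[0,-0.13,0],[0,0,0],0.9],[[0,-0.13,0],[0,0,0],0.9],[[0,-0.13,0],[0,0,0],0.9],[[0,-0.13,0],[0,0,0],0.9]]';  python3 -c "
from h import *
go((0.6276,-0.0936,0.0738),1.471);snap('wrist','w20');c,p,d=snap('scene','scene20');cv2.imwrite('pics/s20.png',cv2.resize(p[180:400,160:440,::-1],None,fx=2.8,fy=2.7))"
```

```text
clock: 29.0
position: [0.6285, -0.0937, 0.0737]
eef_rot: [-1.159, 1.28, -1.282]
force: [-0.4, -0.2, 0.3]
opening: 0.711
clock: 29.83
position: [0.6275, -0.0936, 0.2034]
eef_rot: [-1.159, 1.281, -1.282]
force: [-0.2, -0.9, -0.6]
opening: 0.902
t 29.83 pos [ 0.6275 -0.0936  0.2034] yaw -1.669 q6 1.37 open 0.902 F [-0.2 -0.9 -0.6]
  shift [0.0001, 0.1296, -0.0001] turn [-0.003, 0.002, -0.002]
```

View pics/w20.png

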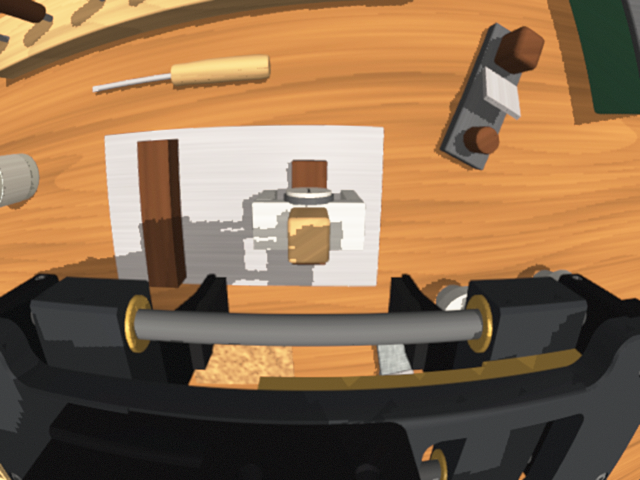

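View pics/s20.png

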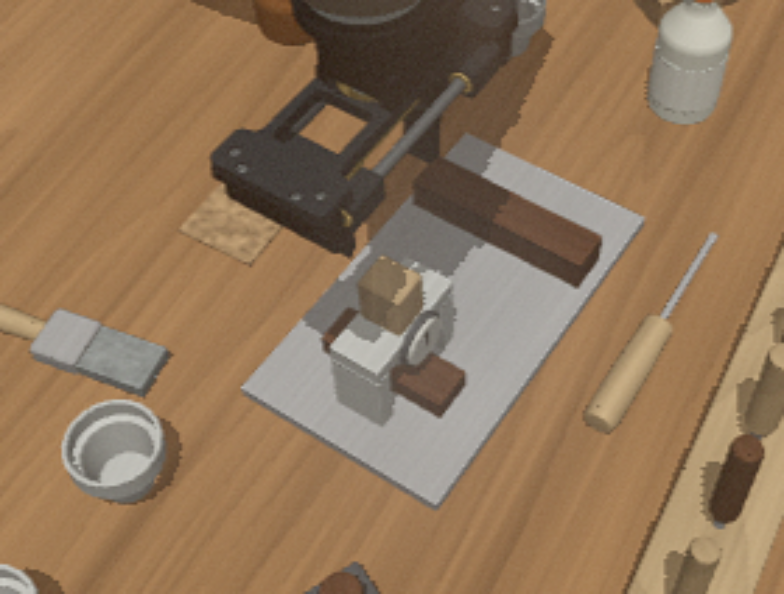

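```bash
python3 ga.py w20 .628 -.094 .012; python3 -m handwheel '[[[0,0,0],[0,0,0],0.9],[[0,0,0],[0,0,0],0.9],[[0,0,0],[0,0,0],0.9],[[0,0,0],[0,0,0],0.9],[[0,0,0],[0,0,0],0.9],[[0,0,0],[0,0,0],0.9],[[0,0,0],[0,0,0],1],[[0,0.02,0],[0,0,0],1],[[0,0.05,0],[0,0,0],1],[[0,0.06,0],[0,0,0],1]]';  python3 -c "
from h import *
go((0.628,-0.0936,0.0738),1.471)"
```

```text
grip z 0.1338 [629.5 -94. ] [29.2 34.4] 83.6
beam z 0.09 [633.5 -93.8] [91.9 48.5] 84.3
clock: 30.77
position: [0.6248, -0.0934, 0.1385]
eef_rot: [-1.165, 1.288, -1.278]
force: [-0.8, -0.1, -1.8]
opening: 0.993
t 30.77 pos [ 0.6248 -0.0934  0.1385] yaw -1.67 q6 1.37 open 0.993 F [-0.8 -0.1 -1.8]
  shift [-0.0001, 0.0647, 0.0036] turn [0.014, 0.001, -0.001]
```

```bash
python3 -m handwheel '[[[0,0.02,0.003],[0.01,0,0],1],[[0,0.035,0.004],[0.01,0,0],1],[[0,0.048,0.004],[0.01,0,0],1],[[0,0.057,0.004],[0.01,0,0],1],[[0,0.062,0.004],[0.01,0,0],1],[[0,0.063,0.004],[0.01,0,0],0.8],[[0,0.063,0.004],[0.01,0,0],0.6],[[0,0.063,0.004],[0.01,0,0],0],[[0,0.063,0.004],[0.01,0,0],0],[[0,0.063,0.004],[0.01,0,0],0]]' 40;python3 -m handwheel '[[[0,0,0],[0,0,0],0],[[0,0,0],[0,0,0],0],[[0,0,0],[0,0,0],0],[[0,0,0],[0,0,0],0],[[0,0,0],[0,0,0],0],[[0,0,0],[0,0,0],0],[[0,0,0],[0,0,0],0],[[0,0,0],[0,0,0],0],[[0,0,0],[0,0,0],0],[[0,0,0],[0,0,0],0]]' 40; python3 -c "
from h import *
go((0.628,-0.0936,0.165),1.471)"
```

```text
clock: 31.6
position: [0.6289, -0.0937, 0.0764]
eef_rot: [-1.16, 1.283, -1.281]
force: [-0.3, -0.6, -0.2]
opening: 0.706
clock: 32.43
position: [0.6289, -0.0938, 0.0764]
eef_rot: [-1.16, 1.283, -1.281]
force: [-0.9, 0.6, 0.4]
opening: 0.343
t 32.43 pos [ 0.6289 -0.0938  0.0764] yaw -1.67 q6 1.37 open 0.343 F [-0.9  0.6  0.4]
  shift [-0.0001, -0.0886, -0.0009] turn [0.001, 0.001, -0.001]
```

```bash
python3 -m handwheel '[[[0,-0.01,0],[0,0,0],0],[[0,-0.03,0],[0,0,0],0],[[0,-0.05,0],[0,0,0],0],[[0,-0.07,0],[0,0,0],0],[[0,-0.09,0],[0,0,0],0],[[0,-0.1,0],[0,0,0],0],[[0,-0.1,0],[0,0,0],0],[[0,-0.1,0],[0,0,0],0],[[0,-0.1,0],[0,0,0],0],[[0,-0.1,0],[0,0,0],0]]'; python3 -c "
from h import *
go((0.643,0.056,0.175),1.454)"
```

```text
clock: 33.27
position: [0.6276, -0.0937, 0.1743]
eef_rot: [-1.163, 1.286, -1.28]
force: [0.4, 0.4, -4.4]
opening: 0.345
t 33.27 pos [ 0.6276 -0.0937  0.1743] yaw -1.67 q6 1.37 open 0.345 F [ 0.4  0.4 -4.4]
  shift [-0.1505, -0.0007, 0.0004] turn [0.009, 0.034, -0.001]
```

```bash
python3 -m handwheel '[[[-0.03,0,0],[0,0,0],0],[[-0.07,0,0],[0,0.02,0],0],[[-0.11,0,0],[0,0.034,0],0],[[-0.14,0,0],[0.01,0.034,0],0],[[-0.15,0,0],[0.01,0.034,0],0],[[-0.15,0,0],[0.01,0.034,0],0],[[-0.15,0,0],[0.01,0.034,0],0],[[-0.15,0,0],[0.01,0.034,0],0],[[-0.15,0,0],[0.01,0.034,0],0],[[-0.15,0,0],[0.01,0.034,0],0]]'; python3 -c "
from h import *
go((0.643,0.056,0.08),1.454);snap('wrist','w21')"
```

```text
clock: 34.1
position: [0.6424, 0.0542, 0.1742]
eef_rot: [-1.151, 1.296, -1.296]
force: [0.6, 0.1, -5.2]
opening: 0.345
t 34.1 pos [0.6424 0.0542 0.1742] yaw -1.689 q6 1.12 open 0.345 F [ 0.6  0.1 -5.2]
  shift [-0.0018, 0.0942, 0.0004] turn [-0.0, -0.003, -0.001]
```

View pics/w21.png

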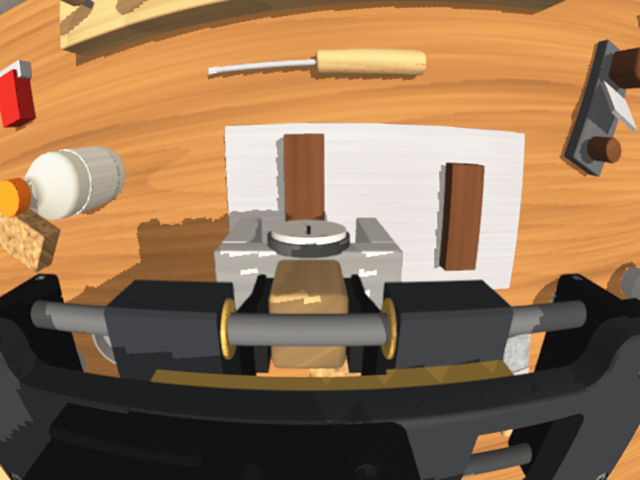

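```bash
python3 -m handwheel '[[[-0.002,0.02,0],[0,0,0],0],[[-0.002,0.04,0],[0,0,0],0],[[-0.002,0.055,0],[0,0,0],0],[[-0.002,0.068,0],[0,0,0],0],[[-0.002,0.078,0],[0,0,0],0],[[-0.002,0.085,0],[0,0,0],0],[[-0.002,0.09,0],[0,0,0],0],[[-0.002,0.093,0],[0,0,0],0],[[-0.002,0.094,0],[0,0,0],0],[[-0.002,0.094,0],[0,0,0],0]]'; python3 -c "
from h import *
go((0.643,0.056,0.077),1.454);snap('wrist','w22')"
```

```text
clock: 34.98
position: [0.6431, 0.0562, 0.0808]
eef_rot: [-1.15, 1.295, -1.296]
force: [-0.7, -1.5, -3.3]
opening: 0.34
t 34.98 pos [0.6431 0.0562 0.0808] yaw -1.689 q6 1.12 open 0.34 F [-0.7 -1.5 -3.3]
  shift [0.0002, 0.0038, -0.0] turn [-0.002, -0.003, -0.001]
```

View pics/w22.png

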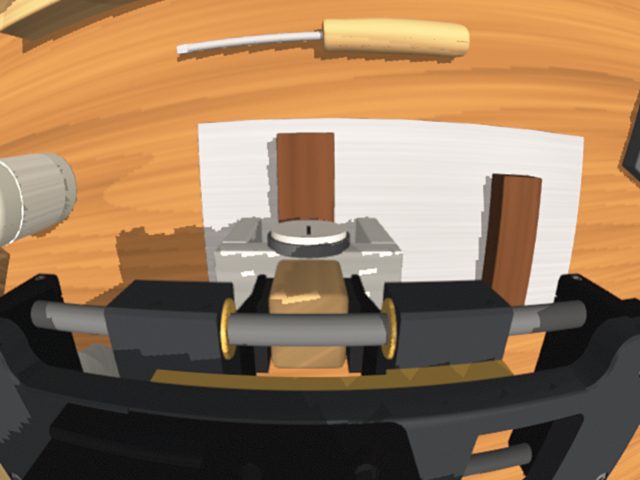

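```bash
python3 -m handwheel '[[[0,0.001,0],[0,0,0],0],[[0,0.002,0],[0,0,0],0],[[0,0.003,0],[0,0,0],0],[[0,0.004,0],[0,0,0],0],[[0,0.004,0],[0,0,0],0],[[0,0.004,0],[0,0,0],0],[[0,0.004,0],[0,0,0],0.37],[[0,0.004,0],[0,0,0],0.42],[[0,0.004,0],[0,0,0],0.5],[[0,0.004,0],[0,0,0],0.6]]'; python3 -m handwheel '[[[0,0,0],[0,0,0],0.9],[[0,0,0],[0,0,0],0.9],[[0,-0.02,0],[0,0,0],0.9],[[0,-0.05,0],[0,0,0],0.9],[[0,-0.08,0],[0,0,0],0.9],[[0,-0.11,0],[0,0,0],0.9],[[0,-0.13,0],[0,0,0],0.9],[[0,-0.13,0],[0,0,0],0.9],[[0,-0.13,0],[0,0,0],0.9],[[0,-0.13,0],[0,0,0],0.9]]';  python3 -c "
from h import *
go((0.643,0.056,0.0768),1.454);snap('wrist','w23');c,p,d=snap('scene','scene23');cv2.imwrite('pics/s23.png',cv2.resize(p[180:400,160:440,::-1],None,fx=2.8,fy=2.7))"; python3 ga.py w23 .643 .056 .012
```

```text
clock: 35.87
position: [0.6438, 0.0565, 0.0777]
eef_rot: [-1.148, 1.294, -1.296]
force: [-0.1, 1.5, -0.0]
opening: 0.494
clock: 36.7
position: [0.6427, 0.0564, 0.2068]
eef_rot: [-1.149, 1.295, -1.296]
force: [-0.1, 0.4, -0.9]
opening: 0.902
t 36.7 pos [0.6427 0.0564 0.2068] yaw -1.689 q6 1.12 open 0.902 F [-0.1  0.4 -0.9]
  shift [0.0005, 0.13, 0.0002] turn [-0.003, -0.003, -0.002]
grip z 0.1338 [644.3  56.2] [29.6 34.7] 83.2
beam z 0.0901 [648.   56.3] [92.1 48.7] 82.5
```

View pics/s23.png

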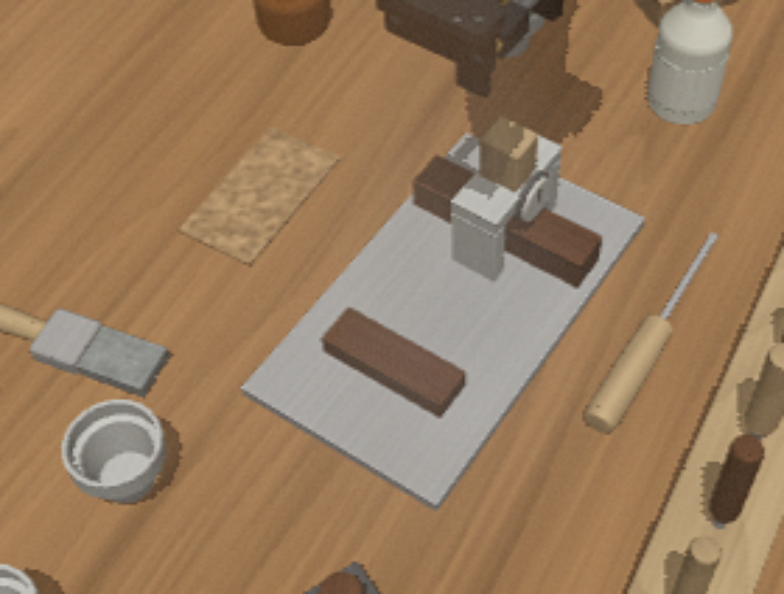

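```bash
python3 -m handwheel '[[[0,0,0],[0,0,0],0.9],[[0,0,0],[0,0,0],0.9],[[0,0,0],[0,0,0],0.9],[[0,0,0],[0,0,0],0.9],[[0,0,0],[0,0,0],0.9],[[0,0,0],[0,0,0],0.9],[[0,0,0],[0,0,0],1],[[0,0.02,0],[0,0,0],1],[[0,0.05,0],[0,0,0],1],[[0,0.06,0],[0,0,0],1]]';  python3 -c "
from h import *
c,p,d=load('scene','scene23')
q=np.array([[270,131],[338,157],[249,263],[181,230]])/[2.8,2.7]+[160,180]
P=onplane(c,q,.003); print(P.round(4),P.mean(0).round(4))
go((0.6435,0.0563,0.0768),1.454)"
```

```text
clock: 37.63
position: [0.64, 0.056, 0.1422]
eef_rot: [-1.156, 1.301, -1.294]
force: [-1.0, -0.5, -1.5]
opening: 0.991
[[ 0.4177  0.0671  0.003 ]
 [ 0.4843  0.068   0.003 ]
 [ 0.4788 -0.0601  0.003 ]
 [ 0.4123 -0.0571  0.003 ]] [0.4483 0.0045 0.003 ]
t 37.63 pos [0.64   0.056  0.1422] yaw -1.69 q6 1.12 open 0.991 F [-1.  -0.5 -1.5]
  shift [-0.0008, 0.0653, 0.0038] turn [0.013, -0.005, 0.002]
```

```bash
python3 -m handwheel '[[[-0.001,0.02,0.003],[0.01,0,0],1],[[-0.001,0.035,0.004],[0.01,0,0],1],[[-0.001,0.048,0.004],[0.01,0,0],1],[[-0.001,0.057,0.004],[0.01,0,0],1],[[-0.001,0.062,0.004],[0.01,0,0],1],[[-0.001,0.064,0.004],[0.01,0,0],0.8],[[-0.001,0.064,0.004],[0.01,0,0],0.6],[[-0.001,0.064,0.004],[0.01,0,0],0],[[-0.001,0.064,0.004],[0.01,0,0],0],[[-0.001,0.064,0.004],[0.01,0,0],0]]' 40;python3 -m handwheel '[[[0,0,0],[0,0,0],0],[[0,0,0],[0,0,0],0],[[0,0,0],[0,0,0],0],[[0,0,0],[0,0,0],0],[[0,0,0],[0,0,0],0],[[0,0,0],[0,0,0],0],[[0,0,0],[0,0,0],0],[[0,0,0],[0,0,0],0],[[0,0,0],[0,0,0],0],[[0,0,0],[0,0,0],0]]' 40; python3 -m handwheel '[[[0,-0.01,0],[0,0,0],0],[[0,-0.03,0],[0,0,0],0],[[0,-0.05,0],[0,0,0],0],[[0,-0.07,0],[0,0,0],0],[[0,-0.09,0],[0,0,0],0],[[0,-0.1,0],[0,0,0],0],[[0,-0.1,0],[0,0,0],0],[[0,-0.1,0],[0,0,0],0],[[0,-0.1,0],[0,0,0],0],[[0,-0.1,0],[0,0,0],0]]'; python3 -c "
from h import *
go((0.446,0.0065,0.175),1.53)"
```

```text
clock: 38.47
position: [0.6442, 0.0566, 0.079]
eef_rot: [-1.151, 1.296, -1.297]
force: [0.7, 0.1, -0.8]
opening: 0.707
clock: 39.3
position: [0.6442, 0.0565, 0.0791]
eef_rot: [-1.151, 1.296, -1.297]
force: [-0.1, -1.5, 0.3]
opening: 0.342
clock: 40.13
position: [0.643, 0.0564, 0.1769]
eef_rot: [-1.154, 1.299, -1.296]
force: [-0.1, 0.3, -5.1]
opening: 0.34
t 40.13 pos [0.643  0.0564 0.1769] yaw -1.69 q6 1.11 open 0.34 F [-0.1  0.3 -5.1]
  shift [0.073, 0.0027, -0.1896] turn [0.008, -0.157, 0.003]
```

```bash
python3 -m handwheel '[[[0.015,0,-0.03],[0,-0.05,0],0],[[0.03,0,-0.07],[0,-0.1,0],0],[[0.045,0,-0.11],[0,-0.157,0],0],[[0.06,0,-0.15],[0.01,-0.157,0],0],[[0.073,0,-0.18],[0.01,-0.157,0],0],[[0.073,0,-0.19],[0.01,-0.157,0],0],[[0.073,0,-0.19],[0.01,-0.157,0],0],[[0.073,0,-0.19],[0.01,-0.157,0],0],[[0.073,0.02,-0.19],[0.01,-0.157,0],0],[[0.073,0.04,-0.19],[0.01,-0.157,0],0]]'; python3 -c "
from h import *
go((0.446,0.0065,0.0701),1.53);snap('wrist','w24')"
```

```text
clock: 40.97
position: [0.4484, 0.0074, 0.1384]
eef_rot: [-1.186, 1.234, -1.242]
force: [-0.4, 0.2, -5.5]
opening: 0.34
t 40.97 pos [0.4484 0.0074 0.1384] yaw -1.611 q6 1.15 open 0.34 F [-0.4  0.2 -5.5]
  shift [0.001, 0.0682, -0.0027] turn [-0.012, 0.001, 0.0]
```

View pics/w24.png

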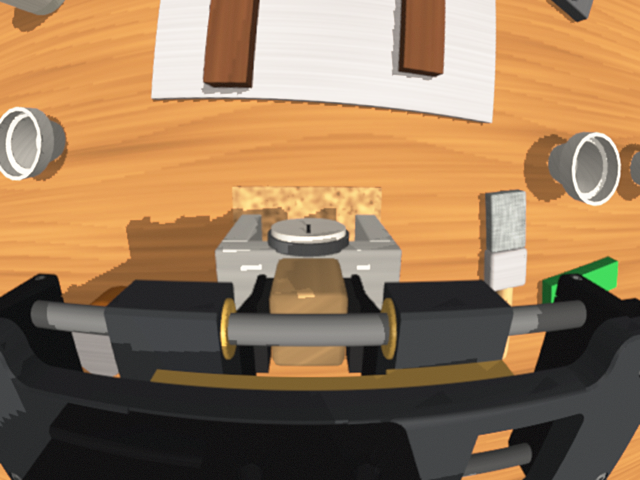

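Aligned over the mat. Lower, release, rise.

```bash
python3 -m handwheel '[[[0,0.015,-0.002],[-0.01,0,0],0],[[0,0.03,-0.003],[-0.01,0,0],0],[[0,0.043,-0.003],[-0.01,0,0],0],[[0,0.053,-0.003],[-0.01,0,0],0],[[0,0.06,-0.003],[-0.01,0,0],0],[[0,0.064,-0.003],[-0.01,0,0],0],[[0,0.066,-0.003],[-0.01,0,0],0],[[0,0.0665,-0.003],[-0.01,0,0],0],[[0,0.0665,-0.003],[-0.01,0,0],0],[[0,0.0665,-0.003],[-0.01,0,0],0]]'; python3 -c "
from h import *
go((0.446,0.0065,0.0701),1.53)"
```

```text
clock: 41.85
position: [0.4427, 0.0065, 0.0699]
eef_rot: [-1.198, 1.243, -1.238]
force: [-5.2, -1.2, 14.6]
opening: 0.345
t 41.85 pos [0.4427 0.0065 0.0699] yaw -1.611 q6 1.15 open 0.345 F [-5.2 -1.2 14.6]
  shift [-0.0001, -0.0002, 0.0033] turn [0.016, 0.001, 0.007]
```

```bash
python3 -m handwheel '[[[0,-0.001,0.001],[0.01,0,0],0],[[0,-0.001,0.002],[0.01,0,0],0],[[0,-0.001,0.002],[0.01,0,0],0],[[0,-0.001,0.002],[0.01,0,0],0.37],[[0,-0.001,0.002],[0.01,0,0],0.42],[[0,-0.001,0.002],[0.01,0,0],0.5],[[0,-0.001,0.002],[0.01,0,0],0.6],[[0,-0.001,0.002],[0.01,0,0],0.8],[[0,-0.001,0.002],[0.01,0,0],0.9],[[0,-0.001,0.002],[0.01,0,0],0.9]]'; python3 -m handwheel '[[[0,0,0],[0,0,0],0.9],[[0,0,0],[0,0,0],0.9],[[0,-0.02,0],[0,0,0],0.9],[[0,-0.05,0],[0,0,0],0.9],[[0,-0.08,0],[0,0,0],0.9],[[0,-0.11,0],[0,0,0],0.9],[[0,-0.14,0],[0,0,0],0.9],[[0,-0.14,0],[0,0,0],0.9],[[0,-0.14,0],[0,0,0],0.9],[[0,-0.14,0],[0,0,0],0.9]]';  python3 -c "
from h import *
go((0.548,0.264,0.14),0);snap('wrist','w25');c,p,d=snap('scene','scene25');cv2.imwrite('pics/s25.png',cv2.resize(p[180:400,160:440,::-1],None,fx=2.8,fy=2.7))"; python3 ga.py w25 .444 .0065 .003
```

```text
clock: 42.68
position: [0.4448, 0.0065, 0.071]
eef_rot: [-1.194, 1.239, -1.24]
force: [0.4, 0.6, 0.0]
opening: 0.712
clock: 43.52
position: [0.4445, 0.0069, 0.2104]
eef_rot: [-1.195, 1.24, -1.24]
force: [-1.1, 0.3, -1.2]
opening: 0.9
t 43.52 pos [0.4445 0.0069 0.2104] yaw -1.612 q6 1.15 open 0.9 F [-1.1  0.3 -1.2]
  shift [-0.2614, 0.0693, 0.0931] turn [0.001, 3.06, 0.01]
grip z 0.1248 [447.    7.2] [28.7 34.9] 88.4
beam z 0.0811 [450.9   6.6] [91.5 48.7] 88.3
```

View pics/w25.png

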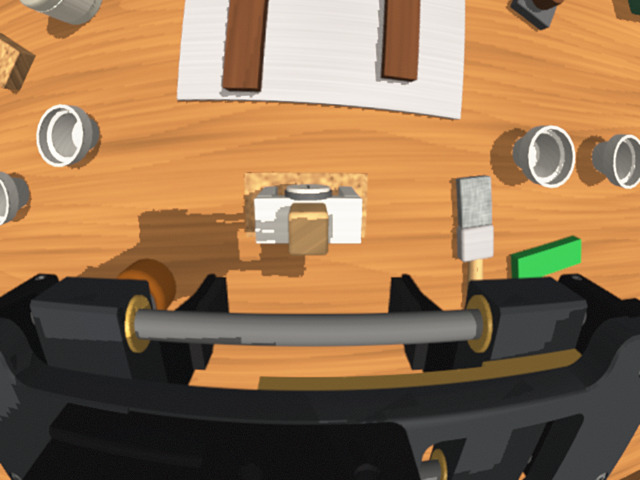

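View pics/s25.png

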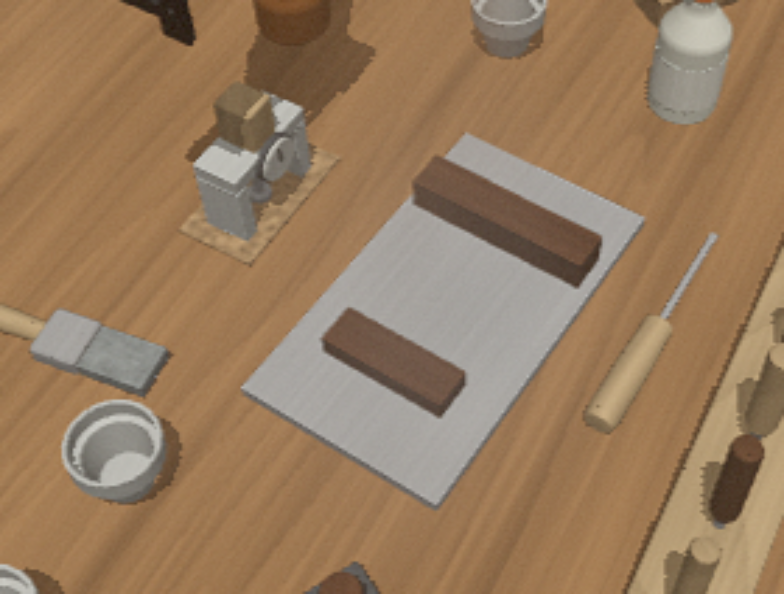

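```bash
python3 -c "
from h import *
go((0.43,-0.32,0.2),1.571)"
```

```text
t 43.62 pos [0.4443 0.0067 0.2097] yaw -1.611 q6 1.15 open 0.9 F [ 0.1 -0.  -0.4]
  shift [0.327, 0.011, -0.001] turn [0.011, -0.081, 0.008]
```

```bash
python3 -m handwheel '[[[0.327,0.01,0],[0.01,-0.08,0],1],[[0.327,0.01,0],[0.01,-0.08,0],1],[[0.327,0.01,0],[0.01,-0.08,0],1],[[0.327,0.01,0],[0.01,-0.08,0],1],[[0.327,0.01,0],[0.01,-0.08,0],1],[[0.327,0.01,0],[0.01,-0.08,0],1],[[0.327,0.01,0],[0.01,-0.08,0],1],[[0.327,0.01,0],[0.01,-0.08,0],1],[[0.327,0.01,0],[0.01,-0.08,0],1],[[0.327,0.01,0],[0.01,-0.08,0],1]]'
cat > cups.py <<'E'
from h import *
import sys
c,p,d=load('wrist',sys.argv[1]); C=cloud(c,d); hsv=cv2.cvtColor(p,cv2.COLOR_RGB2HSV)
for a in sys.argv[2:]:
    x0,y0,zr=[float(t) for t in a.split(',')]
    q=(np.hypot(C[...,0]-x0,C[...,1]-y0)<.045)&(abs(C[...,2]-zr)<.0035)&(hsv[...,1]<80)
    n=q.sum()
    if n<20: print(a,'few',n); continue
    P=C[q]; z=np.median(P[:,2])
    # rim band circle: algebraic fit refined to outer/inner radii
    A=np.c_[2*P[:,:2],np.ones(n)]; s=np.linalg.lstsq(A,(P[:,:2]**2).sum(1),rcond=None)[0]
    r=np.hypot(P[:,0]-s[0],P[:,1]-s[1]); print(a,'n',n,'z',z.round(4),'centre',s[:2].round(4),'r 2/50/98%',np.percentile(r,[2,50,98]).round(4))
E
python3 -c "
from h import *
go((0.505,-0.385,0.02),1.571);snap('wrist','w26')"; python3 cups.py w26 .502,-.252,.056 .505,-.385,.056
```

```text
clock: 44.45
position: [0.4297, -0.3215, 0.1988]
eef_rot: [-1.212, 1.215, -1.212]
force: [-0.4, 0.5, 0.6]
opening: 1.001
t 44.45 pos [ 0.4297 -0.3215  0.1988] yaw -1.575 q6 1.9 open 1.001 F [-0.4  0.5  0.6]
  shift [0.0627, 0.1786, 0.0764] turn [0.009, -0.01, 0.005]
.502,-.252,.056 n 846 z 0.0559 centre [ 0.5019 -0.2521] r 2/50/98% [0.0294 0.0311 0.0329]
.505,-.385,.056 n 815 z 0.056 centre [ 0.5037 -0.3837] r 2/50/98% [0.0295 0.0311 0.033 ]
```

View pics/w26.png

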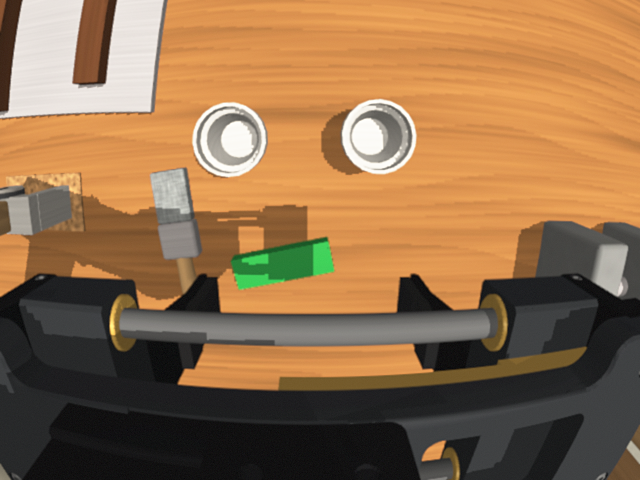

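```bash
python3 -m handwheel '[[[0.062,0,0.074],[0.01,-0.01,0],1],[[0.062,0,0.074],[0.01,-0.01,0],1],[[0.062,0.03,0.074],[0.01,-0.01,0],1],[[0.062,0.06,0.074],[0.01,-0.01,0],1],[[0.062,0.09,0.074],[0.01,-0.01,0],1],[[0.062,0.1,0.074],[0.01,-0.01,0],1],[[0.062,0.11,0.074],[0.01,-0.01,0],1],[[0.062,0.11,0.074],[0.01,-0.01,0],1],[[0.062,0.11,0.074],[0.01,-0.01,0],1],[[0.062,0.11,0.074],[0.01,-0.01,0],1]]';python3 -c "
from h import *
go((0.5037,-0.3837,0.0195),1.571)"
```

```text
clock: 45.33
position: [0.5048, -0.3831, 0.0914]
eef_rot: [-1.211, 1.201, -1.212]
force: [-0.3, 0.3, 0.9]
opening: 0.999
t 45.33 pos [ 0.5048 -0.3831  0.0914] yaw -1.567 q6 1.97 open 0.999 F [-0.3  0.3  0.9]
  shift [0.0002, 0.0719, -0.0014] turn [-0.009, 0.007, 0.009]
```

```bash
python3 -m handwheel '[[[0,0.02,-0.001],[-0.01,0,0.01],1],[[0,0.04,-0.001],[-0.01,0,0.01],1],[[0,0.055,-0.001],[-0.01,0,0.01],1],[[0,0.065,-0.001],[-0.01,0,0.01],1],[[0,0.07,-0.001],[-0.01,0,0.01],1],[[0,0.071,-0.001],[-0.01,0,0.01],1],[[0,0.071,-0.001],[-0.01,0,0.01],0.8],[[0,0.071,-0.001],[-0.01,0,0.01],0],[[0,0.071,-0.001],[-0.01,0,0.01],0],[[0,0.071,-0.001],[-0.01,0,0.01],0]]' 15;python3 -m handwheel '[[[0,0,0],[0,0,0],0],[[0,0,0],[0,0,0],0],[[0,0,0],[0,0,0],0],[[0,0,0],[0,0,0],0],[[0,0,0],[0,0,0],0],[[0,-0.01,0],[0,0,0],0],[[0,-0.03,0],[0,0,0],0],[[0,-0.06,0],[0,0,0],0],[[0,-0.09,0],[0,0,0],0],[[0,-0.09,0],[0,0,0],0]]' 15;python3 -c "
from h import *
go((0.5019,-0.2521,0.12),1.571);snap('wrist','w27')"
```

```text
clock: 46.17
position: [0.5046, -0.3838, 0.0213]
eef_rot: [-1.21, 1.206, -1.207]
force: [-0.9, -1.9, 0.8]
opening: 0.781
clock: 47.0
position: [0.5084, -0.3863, 0.1193]
eef_rot: [-1.208, 1.192, -1.217]
force: [1.0, -0.5, 1.0]
opening: 0.768
t 47.0 pos [ 0.5084 -0.3863  0.1193] yaw -1.566 q6 1.97 open 0.768 F [ 1.  -0.5  1. ]
  shift [-0.1342, -0.0019, -0.0058] turn [-0.026, 0.01, 0.016]
```

View pics/w27.png

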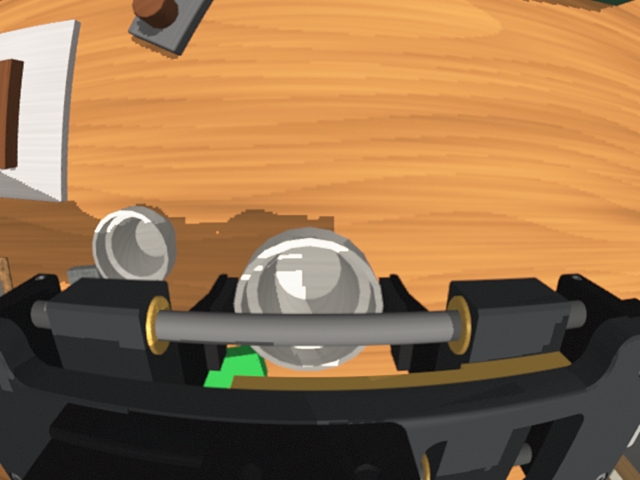

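```bash
python3 cups.py w27 .508,-.386,.154 .502,-.252,.056; python3 -c "
from h import *
go((0.5025,-0.252,0.12),1.571)"
```

```text
.508,-.386,.154 n 3244 z 0.1538 centre [ 0.5079 -0.3857] r 2/50/98% [0.0293 0.0314 0.04  ]
.502,-.252,.056 n 928 z 0.0558 centre [ 0.5024 -0.2523] r 2/50/98% [0.0292 0.0312 0.0331]
t 47.05 pos [ 0.5071 -0.3851  0.1163] yaw -1.567 q6 1.97 open 0.765 F [ 0.6  0.2 -1.8]
  shift [-0.1331, -0.0044, -0.004] turn [-0.019, 0.008, 0.01]
```

```bash
python3 -m handwheel '[[[-0.04,-0.004,0],[0,0,0],0],[[-0.08,-0.004,-0.002],[-0.02,0.01,0.01],0],[[-0.115,-0.004,-0.004],[-0.02,0.01,0.01],0],[[-0.133,-0.004,-0.004],[-0.02,0.01,0.01],0],[[-0.133,-0.004,-0.004],[-0.02,0.01,0.01],0],[[-0.133,-0.004,-0.004],[-0.02,0.01,0.01],0],[[-0.133,0.005,-0.004],[-0.02,0.01,0.01],0],[[-0.133,0.015,-0.004],[-0.02,0.01,0.01],0],[[-0.133,0.02,-0.004],[-0.02,0.01,0.01],0],[[-0.133,0.02,-0.004],[-0.02,0.01,0.01],0]]';python3 -c "
from h import *
snap('wrist','w28')
go((0.5023,-0.2522,0.0413),1.571)"; python3 cups.py w28 .502,-.252,.131
```

```text
clock: 47.88
position: [0.5009, -0.2527, 0.0929]
eef_rot: [-1.211, 1.216, -1.207]
force: [0.1, -0.2, -1.2]
opening: 0.767
t 47.93 pos [ 0.5016 -0.2528  0.0939] yaw -1.573 q6 1.75 open 0.766 F [-0.3  1.3 -0.8]
  shift [-0.0006, 0.0526, 0.0009] turn [0.008, -0.005, -0.002]
.502,-.252,.131 n 1749 z 0.1281 centre [ 0.5012 -0.2522] r 2/50/98% [0.0293 0.0316 0.0418]
```

View pics/w28.png

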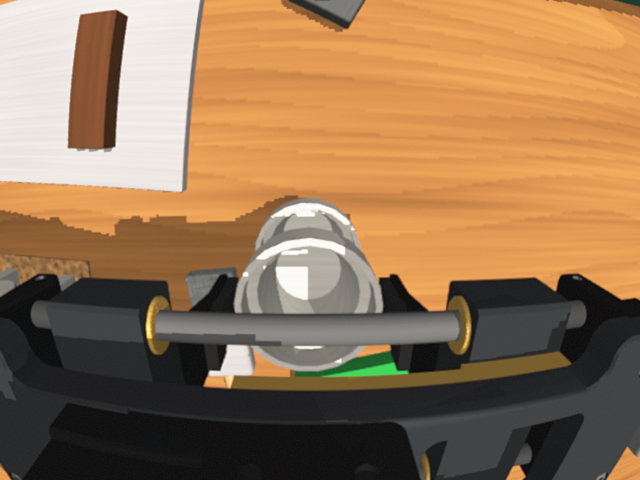

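```bash
python3 -m handwheel '[[[-0.0005,0.008,0.001],[0.01,0,0],0],[[-0.0005,0.016,0.001],[0.01,0,0],0],[[-0.0005,0.023,0.001],[0.01,0,0],0],[[-0.0005,0.03,0.001],[0.01,0,0],0],[[-0.0005,0.036,0.001],[0.01,0,0],0],[[-0.0005,0.042,0.001],[0.01,0,0],0],[[-0.0005,0.046,0.001],[0.01,0,0],0],[[-0.0005,0.049,0.001],[0.01,0,0],0],[[-0.0005,0.05,0.001],[0.01,0,0],0],[[-0.0005,0.05,0.001],[0.01,0,0],0]]';python3 -c "
from h import *
snap('wrist','w29')
go((0.5023,-0.2522,0.0413),1.571)"
```

```text
clock: 48.77
position: [0.5025, -0.2523, 0.0438]
eef_rot: [-1.207, 1.21, -1.211]
force: [-0.2, 0.3, -0.3]
opening: 0.764
t 48.82 pos [ 0.5026 -0.2523  0.044 ] yaw -1.573 q6 1.75 open 0.764 F [ 0.6 -0.3 -1.5]
  shift [-0.0001, 0.0027, -0.0003] turn [-0.003, -0.004, -0.001]
```

View pics/w29.png

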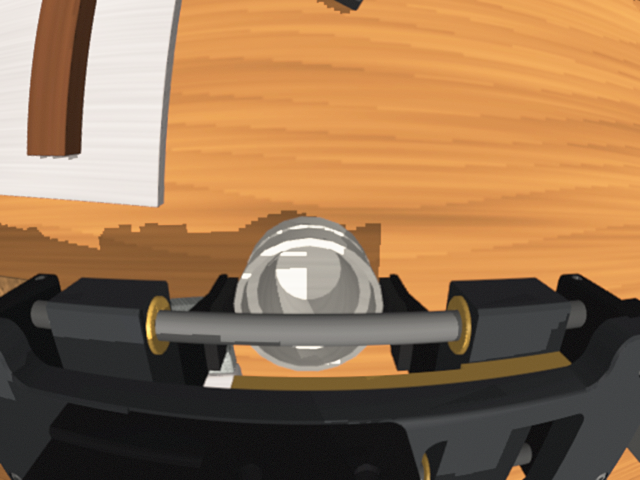

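Lower the last 2 mm, release, and rise.

```bash
python3 -m handwheel '[[[0,0.001,0],[0,0,0],0],[[0,0.002,0],[0,0,0],0],[[0,0.002,0],[0,0,0],0],[[0,0.002,0],[0,0,0],0],[[0,0.002,0],[0,0,0],0.8],[[0,0.002,0],[0,0,0],0.85],[[0,0.002,0],[0,0,0],1],[[0,0.002,0],[0,0,0],1],[[0,0.002,0],[0,0,0],1],[[0,0.002,0],[0,0,0],1]]';python3 -m handwheel '[[[0,0,0],[0,0,0],1],[[0,0,0],[0,0,0],1],[[0,0,0],[0,0,0],1],[[0,-0.02,0],[0,0,0],1],[[0,-0.05,0],[0,0,0],1],[[0,-0.09,0],[0,0,0],1],[[0,-0.12,0],[0,0,0],1],[[0,-0.15,0],[0,0,0],1],[[0,-0.15,-0.02],[0,0,0],1],[[0,-0.15,-0.04],[0,0,0],1]]';python3 -c "
from h import *
snap('wrist','w30')
go((0.47,0.32,0.21),1.571)"; python3 cups.py w30 .502,-.252,.076
```

```text
clock: 49.65
position: [0.5027, -0.2523, 0.0421]
eef_rot: [-1.207, 1.21, -1.211]
force: [0.2, 0.5, -0.4]
opening: 0.985
clock: 50.48
position: [0.4637, -0.2526, 0.1942]
eef_rot: [-1.204, 1.205, -1.214]
force: [-0.9, -0.5, -0.9]
opening: 0.998
t 50.53 pos [ 0.4586 -0.2517  0.193 ] yaw -1.574 q6 1.76 open 1.003 F [-5.   1.9 -1.8]
  shift [-0.5718, -0.0159, 0.0097] turn [-0.003, -0.006, -0.004]
.502,-.252,.076 n 961 z 0.076 centre [ 0.5019 -0.252 ] r 2/50/98% [0.0295 0.0311 0.0329]
```

View pics/w30.png

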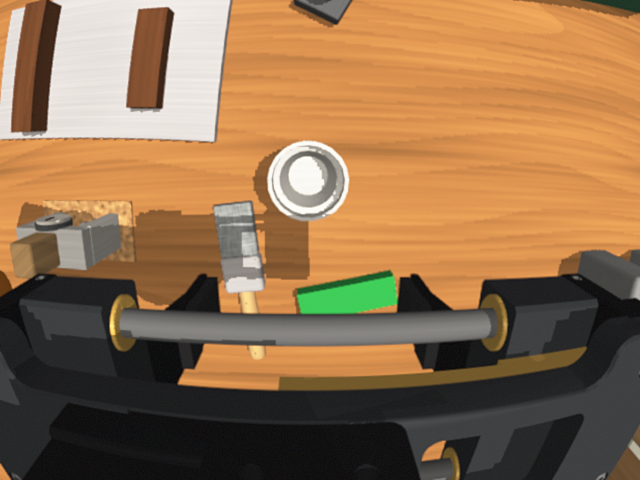

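```bash
python3 -m handwheel '[[[-0.4,-0.02,0],[0,0,0],1],[[-0.4,-0.02,0],[0,0,0],1],[[-0.4,-0.02,0],[0,0,0],1],[[-0.4,-0.02,0],[0,0,0],1],[[-0.4,-0.02,0],[0,0,0],1],[[-0.4,-0.02,0],[0,0,0],1],[[-0.4,-0.02,0],[0,0,0],1],[[-0.4,-0.02,0],[0,0,0],1],[[-0.4,-0.02,0],[0,0,0],1],[[-0.4,-0.02,0],[0,0,0],1]]';python3 -c "
from h import *
go((0.46,0.31,0.21),1.571)"
```

```text
clock: 51.37
position: [0.4596, 0.1515, 0.2142]
eef_rot: [-1.205, 1.209, -1.209]
force: [-0.0, -0.6, 0.7]
opening: 1.0
t 51.37 pos [0.4596 0.1515 0.2142] yaw -1.571 q6 0.92 open 1.0 F [-0.  -0.6  0.7]
  shift [-0.1584, 0.0046, 0.0003] turn [-0.005, -0.001, -0.006]
```

```bash
python3 -m handwheel '[[[-0.158,0.004,0],[0,0,0],1],[[-0.158,0.004,0],[0,0,0],1],[[-0.158,0.004,0],[0,0,0],1],[[-0.158,0.004,0],[0,0,0],1],[[-0.158,0.004,0],[0,0,0],1],[[-0.158,0.004,0],[0,0,0],1],[[-0.158,0.004,0],[0,0,0],1],[[-0.158,0.004,0],[0,0,0],1],[[-0.158,0.004,0],[0,0,0],1],[[-0.158,0.004,0],[0,0,0],1]]';python3 -c "
from h import *
snap('wrist','w31')
go((0.546,0.264,0.09),1.571)"; python3 cups.py w31 .546,.264,.056 .489,.389,.056
```

```text
clock: 52.2
position: [0.4599, 0.3085, 0.211]
eef_rot: [-1.204, 1.21, -1.21]
force: [-0.1, -0.5, -0.4]
opening: 1.001
t 52.25 pos [0.4599 0.3086 0.211 ] yaw -1.573 q6 0.69 open 0.997 F [ 0.5  0.1 -0.3]
  shift [0.0449, 0.1211, 0.0859] turn [-0.005, -0.004, -0.006]
.546,.264,.056 n 789 z 0.056 centre [0.5461 0.2643] r 2/50/98% [0.0294 0.0311 0.0329]
.489,.389,.056 n 765 z 0.056 centre [0.4881 0.3898] r 2/50/98% [0.0294 0.0311 0.0329]
```

View pics/w31.png

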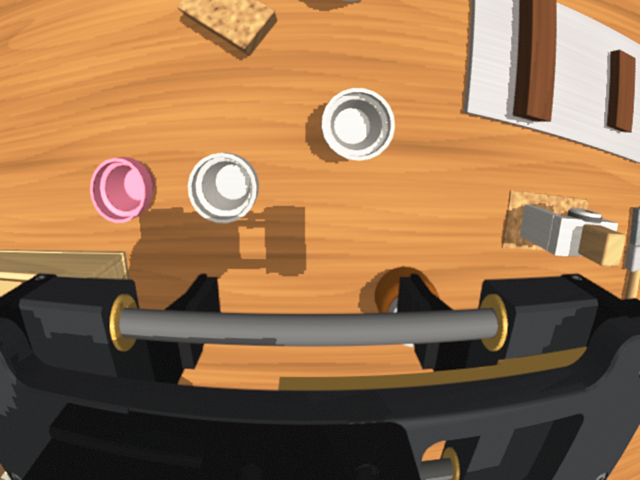

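Left cup at (0.5461, 0.2643), right where expected. Go above and grip.

```bash
python3 -m handwheel '[[[0.045,0,0.086],[0,0,0],1],[[0.045,0,0.086],[0,0,0],1],[[0.045,0.03,0.086],[0,0,0],1],[[0.045,0.06,0.086],[0,0,0],1],[[0.045,0.09,0.086],[0,0,0],1],[[0.045,0.11,0.086],[0,0,0],1],[[0.045,0.12,0.086],[0,0,0],1],[[0.045,0.12,0.086],[0,0,0],1],[[0.045,0.12,0.086],[0,0,0],1],[[0.045,0.12,0.086],[0,0,0],1]]';python3 -c "
from h import *
go((0.546,0.2642,0.0205),1.571)"
```

```text
clock: 53.08
position: [0.5473, 0.2646, 0.0931]
eef_rot: [-1.201, 1.208, -1.209]
force: [-0.2, 0.6, 0.4]
opening: 0.996
t 53.08 pos [0.5473 0.2646 0.0931] yaw -1.572 q6 0.85 open 0.996 F [-0.2  0.6  0.4]
  shift [0.0008, 0.0725, -0.0017] turn [-0.012, -0.003, -0.01]
```

```bash
python3 -m handwheel '[[[0,0.02,-0.001],[-0.01,0,-0.01],1],[[0,0.04,-0.001],[-0.01,0,-0.01],1],[[0,0.055,-0.001],[-0.01,0,-0.01],1],[[0,0.065,-0.001],[-0.01,0,-0.01],1],[[0,0.07,-0.001],[-0.01,0,-0.01],1],[[0,0.072,-0.001],[-0.01,0,-0.01],1],[[0,0.072,-0.001],[-0.01,0,-0.01],0.8],[[0,0.072,-0.001],[-0.01,0,-0.01],0],[[0,0.072,-0.001],[-0.01,0,-0.01],0],[[0,0.072,-0.001],[-0.01,0,-0.01],0]]' 15;python3 -m handwheel '[[[0,0,0],[0,0,0],0],[[0,0,0],[0,0,0],0],[[0,0,0],[0,0,0],0],[[0,0,0],[0,0,0],0],[[0,0,0],[0,0,0],0],[[0,-0.02,0],[0,0,0],0],[[0,-0.05,0],[0,0,0],0],[[0,-0.09,0],[0,0,0],0],[[0,-0.12,0],[0,0,0],0],[[0,-0.12,0],[0,0,0],0]]' 15;python3 -c "
from h import *
go((0.503,-0.252,0.15),1.571)"
```

```text
clock: 53.92
position: [0.5472, 0.2652, 0.0219]
eef_rot: [-1.207, 1.209, -1.21]
force: [1.2, -1.0, 1.1]
opening: 0.782
clock: 54.75
position: [0.551, 0.2676, 0.1499]
eef_rot: [-1.192, 1.202, -1.21]
force: [0.9, -0.5, -0.7]
opening: 0.76
t 54.75 pos [0.551  0.2676 0.1499] yaw -1.57 q6 0.85 open 0.76 F [ 0.9 -0.5 -0.7]
  shift [0.5195, -0.0053, -0.0482] turn [-0.03, 0.0, -0.017]
```

```bash
python3 -m handwheel '[[[0.04,-0.03,0],[0,0,0],0],[[0.08,-0.03,0],[-0.03,0,-0.02],0],[[0.12,-0.03,0],[-0.03,0,-0.02],0],[[0.16,-0.03,0],[-0.03,0,-0.02],0],[[0.2,-0.03,0],[-0.03,0,-0.02],0],[[0.24,-0.03,-0.01],[-0.03,0,-0.02],0],[[0.28,-0.03,-0.02],[-0.03,0,-0.02],0],[[0.31,-0.03,-0.03],[-0.03,0,-0.02],0],[[0.34,-0.03,-0.04],[-0.03,0,-0.02],0],[[0.36,-0.03,-0.048],[-0.03,0,-0.02],0]]' 15;python3 -c "
from h import *
go((0.503,-0.252,0.125),1.571)"
```

```text
clock: 55.58
position: [0.5012, -0.095, 0.1757]
eef_rot: [-1.21, 1.211, -1.211]
force: [0.2, 0.1, -1.1]
opening: 0.755
t 55.58 pos [ 0.5012 -0.095   0.1757] yaw -1.573 q6 1.44 open 0.755 F [ 0.2  0.1 -1.1]
  shift [0.1569, 0.0509, 0.0021] turn [0.002, -0.004, 0.003]
```

```bash
python3 -m handwheel '[[[0.04,0,0.001],[0,0,0],0],[[0.08,0,0.002],[0,0,0],0],[[0.12,0,0.002],[0,0,0],0],[[0.145,0.01,0.002],[0,0,0],0],[[0.157,0.02,0.002],[0,0,0],0],[[0.157,0.03,0.002],[0,0,0],0],[[0.157,0.04,0.002],[0,0,0],0],[[0.157,0.05,0.002],[0,0,0],0],[[0.157,0.05,0.002],[0,0,0],0],[[0.157,0.05,0.002],[0,0,0],0]]' 15;python3 -c "
from h import *
go((0.503,-0.252,0.0619),1.571); snap('wrist','w32')"; python3 cups.py w32 .503,-.252,.159
```

```text
clock: 56.42
position: [0.5027, -0.2509, 0.1252]
eef_rot: [-1.212, 1.211, -1.209]
force: [-0.2, -0.0, -0.0]
opening: 0.757
t 56.42 pos [ 0.5027 -0.2509  0.1252] yaw -1.571 q6 1.74 open 0.757 F [-0.2 -0.  -0. ]
  shift [0.001, 0.0633, 0.0005] turn [0.006, 0.0, 0.002]
.503,-.252,.159 n 3285 z 0.1591 centre [ 0.5026 -0.2504] r 2/50/98% [0.0292 0.0312 0.04  ]
```

View pics/w32.png

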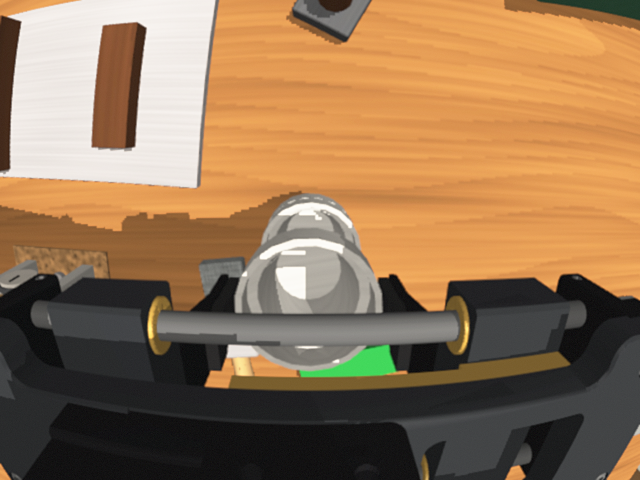

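```bash
python3 -m handwheel '[[[0.0015,0.01,-0.0005],[0,0,0],0],[[0.0015,0.02,-0.0005],[0,0,0],0],[[0.0015,0.029,-0.0005],[0,0,0],0],[[0.0015,0.037,-0.0005],[0,0,0],0],[[0.0015,0.044,-0.0005],[0,0,0],0],[[0.0015,0.05,-0.0005],[0,0,0],0],[[0.0015,0.055,-0.0005],[0,0,0],0],[[0.0015,0.058,-0.0005],[0,0,0],0],[[0.0015,0.06,-0.0005],[0,0,0],0],[[0.0015,0.06,-0.0005],[0,0,0],0]]' 15;python3 -c "
from h import *
go((0.503,-0.252,0.0619),1.571); snap('wrist','w33')"; python3 cups.py w33 .502,-.252,.098
```

```text
clock: 57.3
position: [0.5026, -0.2528, 0.0657]
eef_rot: [-1.212, 1.209, -1.21]
force: [-0.2, -0.6, -1.3]
opening: 0.75
t 57.3 pos [ 0.5026 -0.2528  0.0657] yaw -1.571 q6 1.75 open 0.75 F [-0.2 -0.6 -1.3]
  shift [-0.0008, 0.0038, 0.0004] turn [0.003, -0.0, 0.003]
.502,-.252,.098 n 3528 z 0.0994 centre [ 0.5026 -0.2523] r 2/50/98% [0.0292 0.0312 0.0397]
```

Rim at 0.099, needs 0.096; lower 3.5 mm and release.

```bash
python3 -m handwheel '[[[0,0.001,0],[0,0,0],0],[[0,0.002,0],[0,0,0],0],[[0,0.003,0],[0,0,0],0],[[0,0.003,0],[0,0,0],0],[[0,0.003,0],[0,0,0],0.8],[[0,0.003,0],[0,0,0],0.85],[[0,0.003,0],[0,0,0],1],[[0,0.003,0],[0,0,0],1],[[0,0.003,0],[0,0,0],1],[[0,0.003,0],[0,0,0],1]]';python3 -m handwheel '[[[0,0,0],[0,0,0],1],[[0,0,0],[0,0,0],1],[[0,0,0],[0,0,0],1],[[0,-0.02,0],[0,0,0],1],[[0,-0.05,0],[0,0,0],1],[[0,-0.09,0],[0,0,0],1],[[0,-0.12,0],[0,0,0],1],[[0,-0.14,0],[0,0,0],1],[[0,-0.14,-0.02],[0,0,0],1],[[0,-0.14,-0.04],[0,0,0],1]]';python3 -c "
from h import *
snap('wrist','w34')
go((0.41,0.36,0.21),1.571)"; python3 cups.py w34 .502,-.252,.096
```

```text
clock: 58.18
position: [0.5029, -0.2529, 0.0632]
eef_rot: [-1.211, 1.209, -1.21]
force: [0.4, 0.4, 0.3]
opening: 0.982
clock: 59.02
position: [0.4639, -0.2527, 0.2047]
eef_rot: [-1.209, 1.205, -1.212]
force: [-0.8, 0.3, -0.6]
opening: 1.0
t 59.07 pos [ 0.4591 -0.252   0.2039] yaw -1.572 q6 1.76 open 1.0 F [-4.5  1.1 -1.5]
  shift [-0.612, -0.0063, -0.0495] turn [0.003, -0.002, 0.001]
.502,-.252,.096 n 1012 z 0.096 centre [ 0.5019 -0.2525] r 2/50/98% [0.0294 0.0311 0.0328]
```

View pics/w34.png

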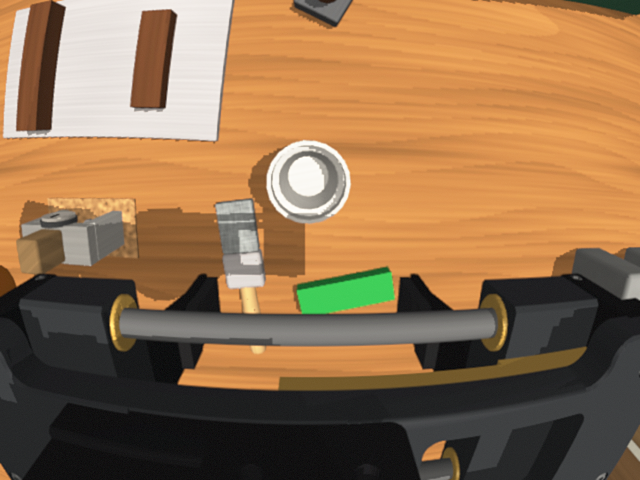

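```bash
python3 -m handwheel '[[[-0.4,-0.01,0.01],[0,0,0],1],[[-0.4,-0.01,0.01],[0,0,0],1],[[-0.4,-0.01,0.01],[0,0,0],1],[[-0.4,-0.01,0.01],[0,0,0],1],[[-0.4,-0.01,0.01],[0,0,0],1],[[-0.4,-0.01,0.01],[0,0,0],1],[[-0.4,-0.01,0.01],[0,0,0],1],[[-0.4,-0.01,0.01],[0,0,0],1],[[-0.4,-0.01,0.01],[0,0,0],1],[[-0.4,-0.01,0.01],[0,0,0],1]]';python3 -c "
from h import *
go((0.488,0.39,0.13),1.571)"
```

```text
clock: 59.9
position: [0.4693, 0.1513, 0.214]
eef_rot: [-1.21, 1.208, -1.207]
force: [-0.1, 0.1, -0.3]
opening: 0.999
t 59.9 pos [0.4693 0.1513 0.214 ] yaw -1.569 q6 0.93 open 0.999 F [-0.1  0.1 -0.3]
  shift [-0.2386, 0.0841, 0.0192] turn [0.001, 0.003, -0.001]
```

```bash
python3 -m handwheel '[[[-0.238,0,0.019],[0,0,0],1],[[-0.238,0,0.019],[0,0,0],1],[[-0.238,0,0.019],[0,0,0],1],[[-0.238,0,0.019],[0,0,0],1],[[-0.238,0,0.019],[0,0,0],1],[[-0.238,0.01,0.019],[0,0,0],1],[[-0.238,0.04,0.019],[0,0,0],1],[[-0.238,0.07,0.019],[0,0,0],1],[[-0.238,0.084,0.019],[0,0,0],1],[[-0.238,0.084,0.019],[0,0,0],1]]';python3 -c "
from h import *
go((0.488,0.3898,0.0205),1.571);snap('wrist','w35')"; python3 cups.py w35 .488,.39,.056
```

```text
clock: 60.73
position: [0.4855, 0.3875, 0.1252]
eef_rot: [-1.22, 1.21, -1.209]
force: [0.3, 0.2, -0.7]
opening: 1.0
t 60.73 pos [0.4855 0.3875 0.1252] yaw -1.569 q6 0.64 open 1.0 F [ 0.3  0.2 -0.7]
  shift [-0.003, 0.1046, 0.0033] turn [0.015, 0.003, 0.013]
.488,.39,.056 n 1380 z 0.0559 centre [0.4882 0.3901] r 2/50/98% [0.0293 0.031  0.0328]
```

View pics/w35.png

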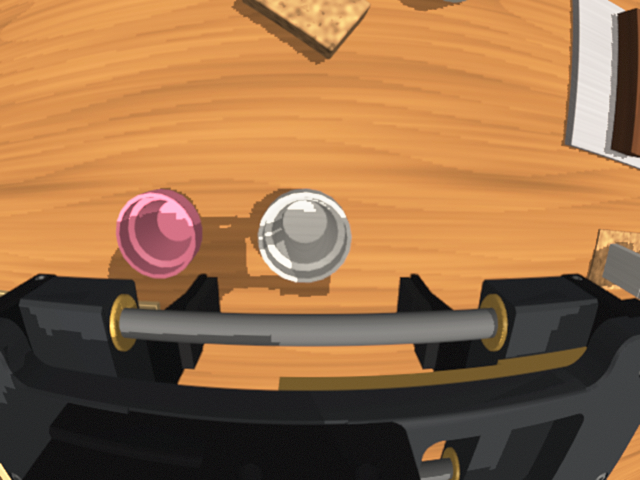

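```bash
python3 -m handwheel '[[[-0.003,0.03,0.003],[0.01,0,0.01],1],[[-0.003,0.055,0.003],[0.01,0,0.01],1],[[-0.003,0.075,0.003],[0.01,0,0.01],1],[[-0.003,0.09,0.003],[0.01,0,0.01],1],[[-0.003,0.099,0.003],[0.01,0,0.01],1],[[-0.003,0.103,0.003],[0.01,0,0.01],1],[[-0.003,0.104,0.003],[0.01,0,0.01],1],[[-0.003,0.104,0.003],[0.01,0,0.01],0.8],[[-0.003,0.104,0.003],[0.01,0,0.01],0],[[-0.003,0.104,0.003],[0.01,0,0.01],0]]' 15;python3 -m handwheel '[[[0,0,0],[0,0,0],0],[[0,0,0],[0,0,0],0],[[0,0,0],[0,0,0],0],[[0,0,0],[0,0,0],0],[[0,0,0],[0,0,0],0],[[0,0,0],[0,0,0],0],[[0,-0.03,0],[0,0,0],0],[[0,-0.06,0],[0,0,0],0],[[0,-0.1,0],[0,0,0],0],[[0,-0.14,0],[0,0,0],0]]' 15;python3 -c "
from h import *
go((0.503,-0.252,0.18),1.571)"
```

```text
clock: 61.62
position: [0.4902, 0.3919, 0.0253]
eef_rot: [-1.206, 1.207, -1.207]
force: [0.4, 1.0, 0.4]
opening: 0.855
clock: 62.45
position: [0.4887, 0.3906, 0.165]
eef_rot: [-1.209, 1.208, -1.207]
force: [0.1, 1.2, -0.8]
opening: 0.764
t 62.45 pos [0.4887 0.3906 0.165 ] yaw -1.569 q6 0.64 open 0.764 F [ 0.1  1.2 -0.8]
  shift [0.6426, -0.0155, 0.013] turn [-0.0, 0.004, -0.001]
```

```bash
python3 -m handwheel '[[[0.02,-0.02,0.01],[0,0,0],0],[[0.06,-0.02,0.03],[0,0,0],0],[[0.1,-0.02,0.05],[0,0,0],0],[[0.14,-0.02,0.05],[0,0,0],0],[[0.18,-0.02,0.05],[0,0,0],0],[[0.22,-0.02,0.05],[0,0,0],0],[[0.26,-0.02,0.05],[0,0,0],0],[[0.3,-0.02,0.05],[0,0,0],0],[[0.34,-0.02,0.05],[0,0,0],0],[[0.38,-0.02,0.05],[0,0,0],0]]' 15;python3 -c "
from h import *
go((0.503,-0.252,0.18),1.571)"
```

```text
clock: 63.28
position: [0.5385, 0.009, 0.1839]
eef_rot: [-1.21, 1.209, -1.206]
force: [0.7, 0.4, -0.9]
opening: 0.764
t 63.28 pos [0.5385 0.009  0.1839] yaw -1.569 q6 1.26 open 0.764 F [ 0.7  0.4 -0.9]
  shift [0.261, 0.0037, -0.036] turn [0.002, 0.004, -0.002]
```

```bash
python3 -m handwheel '[[[0.04,0,-0.005],[0,0,0],0],[[0.08,0,-0.01],[0,0,0],0],[[0.12,0,-0.02],[0,0,0],0],[[0.16,0,-0.03],[0,0,0],0],[[0.2,0,-0.036],[0,0,0],0],[[0.23,0,-0.036],[0,0,0],0],[[0.25,0,-0.036],[0,0,0],0],[[0.261,0.01,-0.036],[0,0,0],0],[[0.261,0.03,-0.036],[0,0,0],0],[[0.261,0.04,-0.036],[0,0,0],0]]' 15;python3 -c "
from h import *
go((0.503,-0.252,0.0845),1.571); snap('wrist','w36')"; python3 cups.py w36 .503,-.252,.176
```

```text
clock: 64.12
position: [0.5012, -0.2515, 0.1403]
eef_rot: [-1.21, 1.215, -1.204]
force: [-0.2, 0.4, -0.7]
opening: 0.764
t 64.12 pos [ 0.5012 -0.2515  0.1403] yaw -1.571 q6 1.75 open 0.764 F [-0.2  0.4 -0.7]
  shift [0.0007, 0.0558, 0.0021] turn [0.011, -0.0, -0.007]
.503,-.252,.176 n 419 z 0.1761 centre [ 0.5185 -0.2512] r 2/50/98% [0.0343 0.0372 0.0419]
```

View pics/w36.png

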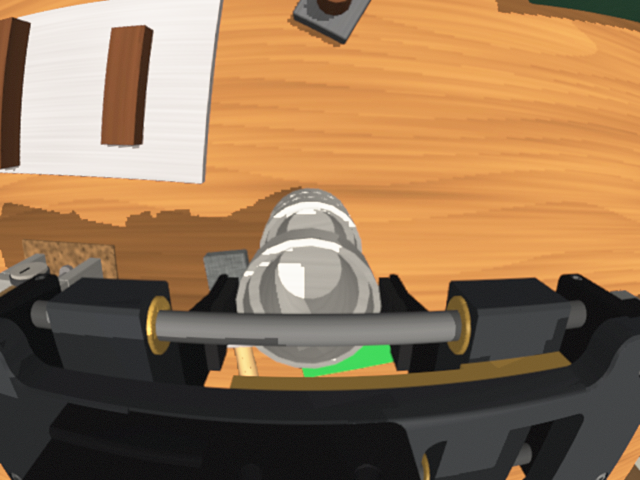

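```bash
python3 cups.py w36 .501,-.252,.170 .501,-.252,.172 .501,-.252,.174
```

```text
.501,-.252,.170 n 3141 z 0.1701 centre [ 0.5001 -0.251 ] r 2/50/98% [0.0292 0.0312 0.0409]
.501,-.252,.172 n 2787 z 0.1704 centre [ 0.4999 -0.251 ] r 2/50/98% [0.0293 0.0313 0.0411]
.501,-.252,.174 n 1341 z 0.1711 centre [ 0.5009 -0.2505] r 2/50/98% [0.0288 0.0323 0.0416]
```

```bash
python3 -m handwheel '[[[0.001,0.005,0.002],[0.01,0,0],0],[[0.001,0.013,0.002],[0.01,0,-0.005],0],[[0.001,0.021,0.002],[0.01,0,-0.005],0],[[0.001,0.029,0.002],[0.01,0,-0.005],0],[[0.001,0.036,0.002],[0.01,0,-0.005],0],[[0.001,0.042,0.002],[0.01,0,-0.005],0],[[0.001,0.047,0.002],[0.01,0,-0.005],0],[[0.001,0.05,0.002],[0.01,0,-0.005],0],[[0.001,0.051,0.002],[0.01,0,-0.005],0],[[0.001,0.051,0.002],[0.01,0,-0.005],0]]' 15;python3 -c "
from h import *
go((0.503,-0.252,0.0845),1.571); snap('wrist','w37')"; python3 cups.py w37 .502,-.252,.119 .502,-.252,.117
```

```text
clock: 65.0
position: [0.502, -0.2516, 0.0877]
eef_rot: [-1.211, 1.212, -1.205]
force: [1.2, 0.2, -0.7]
opening: 0.763
t 65.0 pos [ 0.502  -0.2516  0.0877] yaw -1.57 q6 1.75 open 0.763 F [ 1.2  0.2 -0.7]
  shift [0.0005, 0.0032, 0.0011] turn [0.007, 0.001, -0.004]
.502,-.252,.119 n 2866 z 0.1178 centre [ 0.5005 -0.251 ] r 2/50/98% [0.0293 0.0314 0.0411]
.502,-.252,.117 n 3203 z 0.1176 centre [ 0.5007 -0.251 ] r 2/50/98% [0.0292 0.0313 0.0409]
```

Rim 0.1177, needs 0.116: lower 2 mm, release, rise.

```bash
python3 -m handwheel '[[[0,0.001,0.001],[0,0,0],0],[[0,0.002,0.001],[0,0,0],0],[[0,0.002,0.001],[0,0,0],0],[[0,0.002,0.001],[0,0,0],0],[[0,0.002,0.001],[0,0,0],0.8],[[0,0.002,0.001],[0,0,0],0.85],[[0,0.002,0.001],[0,0,0],1],[[0,0.002,0.001],[0,0,0],1],[[0,0.002,0.001],[0,0,0],1],[[0,0.002,0.001],[0,0,0],1]]';python3 -m handwheel '[[[0,0,0],[0,0,0],1],[[0,0,0],[0,0,0],1],[[0,0,0],[0,0,0],1],[[0,-0.02,0],[0,0,0],1],[[0,-0.05,0],[0,0,0],1],[[0,-0.09,0],[0,0,0],1],[[0,-0.12,0],[0,0,0],1],[[0,-0.14,0],[0,0,0],1],[[0,-0.14,-0.03],[0,0,0],1],[[0,-0.14,-0.06],[0,0,0],1]]';python3 -c "
from h import *
snap('wrist','w38')
go((0.41,0.36,0.21),1.571)
c,p,d=snap('scene','scene38')"; python3 cups.py w38 .502,-.252,.116; python3 m2.py 38 | grep -v grip
```

```text
clock: 65.88
position: [0.5029, -0.2515, 0.0858]
eef_rot: [-1.211, 1.212, -1.205]
force: [-0.1, 0.6, -0.8]
opening: 0.985
clock: 66.72
position: [0.4442, -0.2519, 0.2272]
eef_rot: [-1.209, 1.209, -1.207]
force: [-0.8, 0.7, -0.3]
opening: 1.001
t 66.77 pos [ 0.4373 -0.251   0.2265] yaw -1.571 q6 1.77 open 0.995 F [-5.5  1.2 -3.4]
  shift [-0.6109, 0.0191, -0.0276] turn [0.012, -0.002, -0.008]
.502,-.252,.116 n 1034 z 0.116 centre [ 0.5011 -0.2516] r 2/50/98% [0.0295 0.0311 0.0328]
== top
plate px [333. 216.] z 0.0119 rect [636.9 -18.2] [299.2 169.3] 84.0 n 4499
rim px [432. 181.] z 0.0532 rect [ 729.2 -291. ] [41.9 19.3] 61.9 n 88
dark px [494. 155.] z 0.0783 rect [ 792.1 -455.6] [167.8  56.9] 25.7 n 259
dark px [126. 346.] z 0.0775 rect [301.1 530. ] [  9.8 216.4] 89.9 n 290
== scene
plate px [317. 301.] z 0.0111 rect [637.7 -22.8] [301.9 170.7] 84.1 n 7372
rim px [404. 209.] z 0.0541 rect [718.8 242.5] [58.6 33.4] 14.3 n 131
rim px [240. 252.] z 0.0537 rect [447.5 -41.4] [44.1 22.4] 18.9 n 82
rim px [204. 355.] z 0.0542 rect [ 520.7 -264.3] [64.8 33.9] 61.5 n 163
rim px [294. 421.] z 0.0522 rect [ 729.4 -295.5] [42.6 23. ] 61.4 n 316
dark px [315. 451.] z 0.0686 rect [ 782. -325.] [28.6 38.1] 59.6 n 411
```

View pics/w38.png

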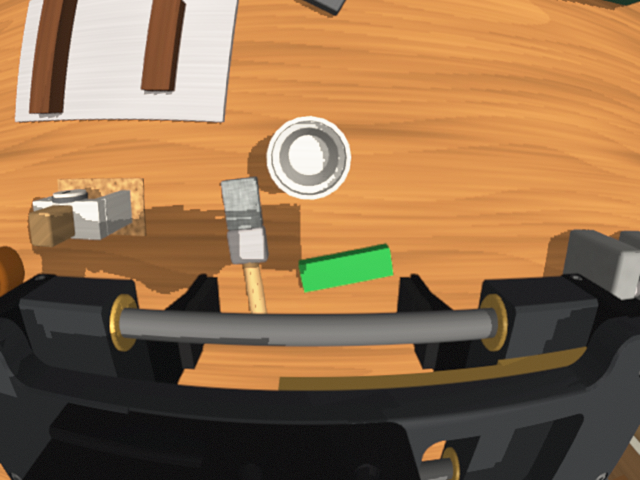

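View pics/scene38.png

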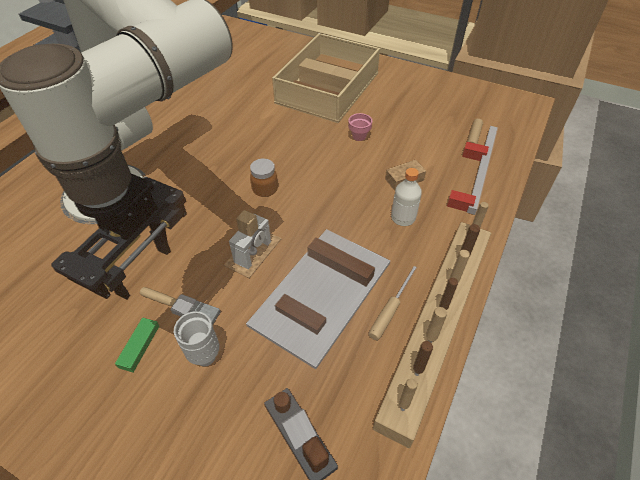

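```bash
python3 -m handwheel '[[[0,0,0],[0,0,0],1],[[0,0,0],[0,0,0],1],[[0,0,0],[0,0,0],1],[[0,0,0],[0,0,0],1],[[0,0,0],[0,0,0],1],[[0,0,0],[0,0,0],1],[[0,0,0],[0,0,0],1],[[0,0,0],[0,0,0],1],[[0,0,0],[0,0,0],1],[[0,0,0],[0,0,0],1]]'; python3 -c "
from h import *
c,p,d=snap('scene','s40'); a=load('scene','scene38')[1]; print(abs(p.astype(int)-a).mean())
print(env.job_done())"
```

```text
clock: 67.75
position: [0.4431, -0.252, 0.2266]
eef_rot: [-1.21, 1.211, -1.207]
force: [-0.3, -1.0, -0.5]
opening: 1.0
2.4908094618055556
the job is handed in; nothing more can be done
None
```

The job is done and handed in at about 68 s of the 210 s allowed; no verdict was reported. Only the short and long blanks were present; the middle one was absent.

- **Blanks:** both lie flat on the plate about 150 mm apart, with their tops measured at 32 mm and 44 mm, as they should be.
- **Gauge:** I stood it astride the short blank, then the long one, letting go and lifting clear each time. The top of its grip block measured 133.8 mm both times (134 mm expected), so the legs were on the plate. I did not read the dial itself. It now stands on the mat within about 3 mm of the middle, with its grip top at 124.8 mm (125 mm expected).
- **Cups:** all four are nested at (0.501, -0.252). After each of the three nestings, the stack's rim measured 76, 96 and 116 mm, as expected for cups fully home, with the rim centres within about 1 mm of each other. The empty cup on the robot's right was found about 25 mm away from its first position while I was working, so I measured it again before gripping it.

**What disagreed or went wrong:**
- **Fingertip height:** by the cameras the fingertips stood about 20 mm above the reported TCP, not 8 mm below it as stated. My first two closes on the long blank therefore shut above it without moving it. I used the measured height from then on.
- **Contact forces:** the wrist force rose briefly to about 27 N when setting down the short blank and about 15 N when setting the gauge on its mat. I backed off before letting go each time, and both ended up where intended.
- **Final pictures:** nothing looked displaced by eye, including the bystanders, but I did not measure the bystanders' positions at the end.

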